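# Load the drill jig and hold its index plunger out

### The arm

A 6-joint arm with a two-finger parallel gripper is mounted at the origin on the work surface. World frame = base frame: x ahead of the robot, y to its left, z up, the work surface at z = 0. Lengths are in m, angles in rad, forces in N, time in s.
With the tool pointing down it reaches from about 0.35 to 0.775 m from the base axis. Payload 5.5 kg.
Tool frame: the origin (TCP) lies at the very end of the fingers, on their centre line; the grasp point (between the pads) lies 19 mm behind it; x points along the fingers, y is the direction in which the jaws open and shut, and the axes are right-handed (so a half turn about x gives the same grasp; the last joint's range is limited). The gripper opens to 85 mm and grips with 20 to 120 N. Pads are 22 mm wide; open, the fingers measure 114 mm over their backs; the gripper's body (76 mm by 85 mm) begins 54 mm behind the grasp point. The pads swing forward as they close: fully open they stand 13 mm farther back than shut.
Start: joints at [-1.326, 0.313, 0.046, 1.304, 0, 1.431], TCP at [0.216, -0.533, 0.195] pointing down, gripper open.
Joint ranges: [-2.76, 2.76], [-0.86, 1.69], [-1.03, 1.26], [-2.2, 2.34], [-1.47, 1.5], [-3.14, 3.14]. Speed limits (rad/s): [2.57, 2.57, 3.14, 3.14, 3.14, 3.14].

### API

Orientations are given as a unit quaternion [w, x, y, z].
In Python, from workcell import env gives the robot as it stands.
- The arm moves only by the tool servo_tool, never from a script. Its argument "increments" is a list of rows, each an object with "offset": the shift along the tool's x, y, z in cm, a list of three; "yaw": the turn about the tool's x in degrees. In form: [{"offset": [x, y, z], "yaw": yaw}, ...]. A call has exactly 8 rows; each row is the pose to reach, as a shift and turn from the pose commanded when the call began, along the tool's axes at that moment; what a row does not reach only later rows make up. A row lasts 1/10 s, in which the tool goes at most 50 mm and 8.59 degrees, less where a joint would pass 70% of its speed; a pose out of reach is approached as far as the arm can. A call with a gripper value outside its range is refused whole. "claw" is the opening, from 0 (shut) to 1 (fully open), set as the call begins (left out, the last holds). The fingers move at their own pace and stop on an object; "force" is the grip in N (left out, the last holds). Time passes only in rows, so rows that repeat a pose let the fingers close, or fill a call up. It gives the time, the measured TCP pose, the force and the opening at its end, in the units of the state.
- env.get_state(): the state, without advancing time (a new reading comes with each control period).
- env.read_camera(name): name is "scene" or "top"; returns (picture, depth): 400x640x3 uint8, red, green, blue; 400x640 float32, m along the optical axis (not along the pixel's ray), 0 where there is no reading.
- env.camera_model(name): a dict with "vertical_fov" (degrees; the focal length in pixels is half the picture's height over the tangent of half this angle, whatever the lens; pixels are square), "cx", "cy" (the principal point, pixels), "D" ([k1, k2, p1, p2, k3] as OpenCV has them; the pictures are not rectified), "world_from_camera" (4x4, takes a point from camera to world coordinates). Camera axes: x right, y up, looking along -z (the intrinsics and any distortion apply to the point x, -y, -z); pixel columns grow to the right and rows downward; lengths in m; the calibration is good to about 2 mm. A picture is of the moment at which its call begins. camera_model takes no time and is no camera call.
- env.hand_in(): hands the job in, once; it reports no verdict.
The state is a dict: "clock": time; "joint_pos": joint angles; "qvel": joint speeds; "tau": joint torques, N m; "tcp_pos": TCP position; "orientation": TCP orientation; "wrist_force": force on the tool from outside, world axes, zero at the start; "ft_torque": the same for the moment, N m; "finger_gap": finger opening in m.
Only numpy, scipy, OpenCV 4.12 (cv2) and the standard library are available. Lean on these libraries where they do the work, as an engineer would, in place of code of your own. Each camera call takes 0.05 s, during which the arm holds its last target.

### The job

Slide the wide, full-length wooden blank flat into the slot of the aluminium drill jig until it is fully home against the stop, and let go of it there. Then pull the jig's sprung index plunger fully up by its knob and keep holding it up, so that the jig can be shifted along to its next hole: finish while still holding the plunger, without letting it drop back. Leave the other things on the bench where they are.

Things in the scene. Friction and masses are not known exactly. Their poses are not given: they have to be found in the camera images.
- blank: Flat light-wood slab 120 x 56 x 16 mm (own x, y, z), 60 to 130 g, lying loose and flat on the bench; origin at the centre of its underside, x along its length, z up. Either end may go in first. Of the same wood and thickness, but not wanted: a narrow strip and a short offcut nearby.
- jig: Aluminium drill jig, fixed; origin on the bench surface, z up, x = the way the blank slides in. Its base plate is 200 x 200 x 12 mm, centred at x = 5 mm. The blank lies on a bed, top 55 mm above the bench, 30 mm wide (centred on y = 0; the blank overhangs 13 mm each side), from its free end at x = -90 mm to the stop at x = 30 mm. Beside the bed's free part nothing stands higher than 26 mm.
- slot_mouth (a point): Middle of the slot's floor at its mouth (jig x = -30 mm, 55 mm above the bench; axes as the jig). The slot runs 60 mm from here along +x to the stop, between side walls and under a cover: clear width 59 mm, clear height 18.5 mm, cover top 84 mm above the bench. Flared lead-ins reach 13 mm outward from the mouth, 71 mm apart at their tips (79 mm over all).
- slot_stop (a point): Middle of the slot's floor at the stop face (jig x = 30 mm, 55 mm above the bench). With the blank fully home its inner end touches this face, its centre is 60 mm before it (jig x = -30 mm), and its outer end is flush with the bed's free end, 60 mm of it sticking out of the slot.
- knob (a point): Black upright cylindrical plunger knob, 28 mm diameter, 34 mm tall, at jig x = 75 mm, y = 0. The point is the centre of its underside, 100 mm above the bench when seated (top at 134 mm). It stands 2 mm above a 22 mm diameter steel plunger body, on an arm 34 mm wide whose top is 84 mm above the bench. Can be gripped from above at any yaw.
- plunger (a joint): Travel of the index plunger in m: 0 = pin seated 12 mm deep in its hole in the steel index bar, grows as the knob is pulled straight up, hard stop at 0.022. A spring pulls it down with about 6 N seated and 10 N at full travel, plus under 1 N weight; let go, it drops back.
- strip: Narrow wooden strip 120 x 30 x 16 mm, loose; leave it. Origin at the centre of its underside.
- offcut: Short wooden offcut 64 x 56 x 16 mm, loose; leave it. Origin at the centre of its underside.
- jar: Closed glass jar with a steel lid, 60 mm diameter, 80 mm tall; leave it.
- wrench: Steel wrench lying at the bench's far side; leave it.
- screwdriver: Screwdriver lying at the far side; leave it.
- hammer: Hammer lying beyond the jig on the left; leave it.
- tape: Grey tape measure 65 x 35 x 60 mm, standing near the robot on its right; leave it.
- square: Carpenter's try square, dark wood stock and steel blade, lying flat on the right; leave it.
Mind the look-alikes: they are no part of the job. What is shaped like the blank but turquoise is not meant.

How it is judged:
On the way, in this order (a step that is already met when the one before it is completed fails the run):
1. the blank is fully home in the jig's slot and the fingers have let go of it (x of blank in the frame of jig between -0.035 and -0.025 m and y of blank in the frame of jig between -0.005 and 0.005 m and z of blank in the frame of jig between 0.05 and 0.076 m and angle between the x axis of blank and the x axis of jig, either way round below 0.08 rad and angle between the z axis of blank and the z axis of jig, either way round below 0.08 rad and contact force between the fingers and blank below 0.1 N), for 0.2 s.
2. the plunger is pulled fully up and held by the fingers (value of joint plunger above 0.017 m and contact force between the fingers and plunger above 1 N), for 0.3 s.
At the end, for the whole second after the job is handed in: The blank lies flat in the slot within 5 mm of fully home, at rest and let go, and the plunger is held steady by the fingers at least 17 mm up (of 22 mm, pin clear of its hole) (all of step 1 and all of step 2 and linear speed of blank below 0.02 m/s and velocity of joint plunger between -0.02 and 0.02 m/s); the arm keeps its last pose, push and grip.
It fails at once if another thing on the bench was shifted by more than 30 mm (distance of any of strip, offcut, jar, wrench, screwdriver, hammer, tape, square from where it was at the start of the episode above 0.03 m).
It also fails if it takes over 53 s, if anything falls off the work surface, if the arm or the gripper's body presses on something with over 40 N, if the wrist force passes 120 N, or if a joint passes its speed limit or range.

## Working session

There is one attempt and no reset: what is moved stays moved. The work goes in short steps, Python scripts to look and compute and a tool call to move; the robot and the scene stay as the last step left them, time stands still between calls to the robot, and variables do not carry over. Pictures are saved under pics/ and viewed, and the job is handed in when it is done.

Besides the shell and the picture viewer there is one more tool, called after ">>>" by a JSON object that holds its "name" and its "arguments". servo_tool: Moves the arm, as the interface text tells. Its arguments: {"type":"object","properties":{"increments":{"type":"array","items":{"type":"object","properties":{"offset":{"type":"array","items":{"type":"number"}},"yaw":{"type":"number"}}}},"claw":{"type":"number"},"force":{"type":"number"}},"required":["increments"]}

```bash
ls; mkdir -p pics
cat > h.py <<'E'
import numpy as np, cv2
from workcell import env
def K(m):
    f=200/np.tan(np.radians(m["vertical_fov"])/2)
    return np.array([[f,0,m["cx"]],[0,f,m["cy"]],[0,0,1.]]),np.array(m["D"],float)
def rays(m,px):
    k,d=K(m); u=cv2.undistortPoints(np.array(px,float).reshape(-1,1,2),k,d).reshape(-1,2)
    return np.c_[u[:,0],-u[:,1],-np.ones(len(u))]
def bydepth(m,px,dep):
    r=rays(m,px); px=np.array(px,int).reshape(-1,2)
    p=r*dep[px[:,1],px[:,0]][:,None]; T=np.array(m["world_from_camera"])
    return p@T[:3,:3].T+T[:3,3]
def byz(m,px,z):
    T=np.array(m["world_from_camera"]); r=rays(m,px)@T[:3,:3].T
    return T[:3,3]+r*((z-T[2,3])/r[:,2])[:,None]
def proj(m,P):
    T=np.array(m["world_from_camera"]); c=(np.atleast_2d(P)-T[:3,3])@T[:3,:3]
    c=c*[1,-1,-1]; k,d=K(m)
    return cv2.projectPoints(c.reshape(-1,1,3),np.zeros(3),np.zeros(3),k,d)[0].reshape(-1,2)
def save(n,im): cv2.imwrite("pics/"+n+".png",im[:,:,::-1])
E
python3 - <<'E'
from h import *
for n in("scene","top"):
    p,d=env.read_camera(n); m=env.camera_model(n); save(n+"0",p); np.savez(n+"0.npz",p=p,d=d)
    print(n,m,(d>0).mean())
s=env.get_state()
print({k:np.round(v,3) for k,v in s.items()})
E
```

```text
pics
scene {'vertical_fov': 46.56102077801924, 'cx': 321.1026156748597, 'cy': 200.71951152143106, 'D': array([-0.01419337,  0.        ,  0.        ,  0.        ,  0.        ]), 'world_from_camera': array([[-6.98160600e-01, -5.44737265e-01,  4.64578398e-01,
         1.14873824e+00],
       [ 7.15941155e-01, -5.31029939e-01,  4.53249895e-01,
         5.70915799e-01],
       [-1.97069355e-04,  6.49052014e-01,  7.60744007e-01,
         1.12093602e+00],
       [ 0.00000000e+00,  0.00000000e+00,  0.00000000e+00,
         1.00000000e+00]])} 0.99587890625
top {'vertical_fov': 42.03212830169657, 'cx': 316.2171239087471, 'cy': 195.23047379220125, 'D': array([-0.0357389,  0.       ,  0.       ,  0.       ,  0.       ]), 'world_from_camera': array([[ 2.09966956e-04,  9.93440425e-01, -1.14350679e-01,
         3.40609898e-01],
       [-9.99980917e-01,  9.14617238e-04,  6.10975634e-03,
        -5.36016125e-02],
       [ 6.17426604e-03,  1.14347214e-01,  9.93421659e-01,
         1.83949034e+00],
       [ 0.00000000e+00,  0.00000000e+00,  0.00000000e+00,
         1.00000000e+00]])} 0.9957890625
{'clock': np.float64(0.1), 'joint_pos': array([-1.326,  0.314,  0.045,  1.304,  0.   ,  1.431]), 'qvel': array([-0.001, -0.001,  0.003, -0.001,  0.001, -0.001]), 'tau': array([ 2.0000e-03, -4.8173e+01,  2.9924e+01,  1.3000e-02, -0.0000e+00,
       -0.0000e+00]), 'tcp_pos': array([ 0.216, -0.532,  0.194]), 'orientation': array([-0.135, -0.694, -0.136,  0.694]), 'wrist_force': array([ 0.342, -0.551, -0.323]), 'ft_torque': array([ 0.017, -0.012, -0.04 ]), 'finger_gap': np.float64(0.085)}
```

View pics/scene0.png

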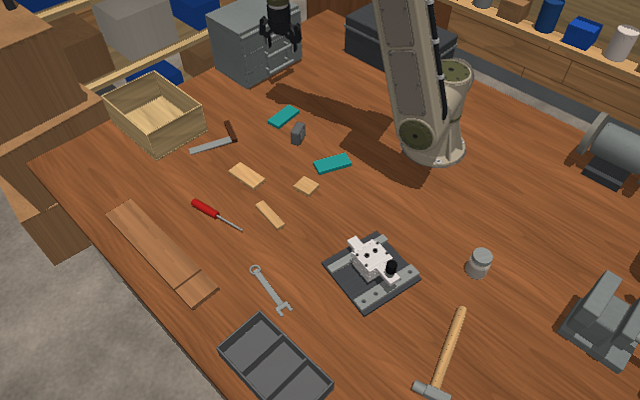

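View pics/top0.png

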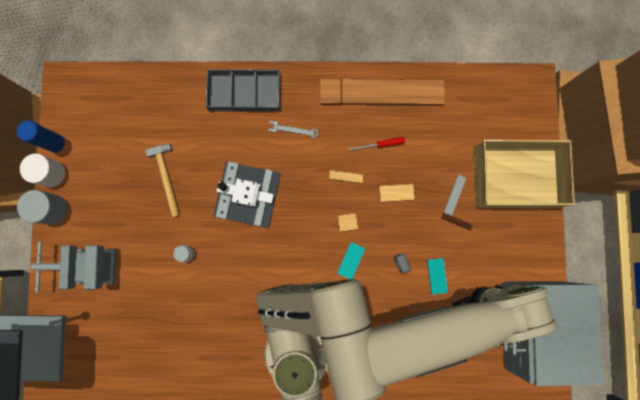

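In the top view, the wooden pieces are at (346,176), long and narrow = strip; (397,193), wide and full-length = the blank; and (347,222), short = offcut. The turquoise slabs at (351,261) and (437,276) are not meant. The jig is at (247,194), with its black knob at (222,188). Next I'll confirm the blank in an enlarged crop.

Run:
```python
from h import *
a=np.load("top0.npz");p=a["p"]
save("crop_top",np.vstack([cv2.resize(p[155:240,315:425],None,fx=5,fy=5,interpolation=2)]))
save("crop_jig",cv2.resize(p[150:240,200:300],None,fx=6,fy=6,interpolation=2))
b=np.load("scene0.npz");q=b["p"]
save("crop_scene",cv2.resize(q[150:235,220:330],None,fx=5,fy=5,interpolation=2))
save("crop_sjig",cv2.resize(q[225:325,310:430],None,fx=6,fy=6,interpolation=2))
# wooden masks: minAreaRect in world from depth + z
for n,z in(("top",a),("scene",b)):
    m=env.camera_model(n); hsv=cv2.cvtColor(z["p"],cv2.COLOR_RGB2HSV)
    mask=((hsv[...,0]>8)&(hsv[...,0]<25)&(hsv[...,2]>185)&(hsv[...,1]>60)).astype(np.uint8)
    c,l,st,ce=cv2.connectedComponentsWithStats(mask)
    for i in range(1,c):
        if 60<st[i,4]<2500:
            ys,xs=np.where(l==i); P=bydepth(m,np.c_[xs,ys],z["d"])
            P=P[(P[:,2]>.008)&(P[:,2]<.022)]
            if len(P)<40: continue
            r=cv2.minAreaRect((P[:,:2]*1000).astype(np.float32))
            print(n,ce[i].round(),st[i,4],"z",np.median(P[:,2]).round(4),np.round(r[0],1),np.round(r[1],1),round(r[2],1))
```

```text
top [423.  89.] 224 z 0.0176 [ 934.9 -442.1] [163.5  30.6] 87.9
top [166. 184.] 307 z 0.0191 [588.4 466.7] [223.   17.4] 16.7
top [346. 176.] 260 z 0.0155 [ 618.9 -170.2] [116.8  29.2] 82.4
top [397. 192.] 513 z 0.015 [ 561.1 -349.4] [ 54.8 119.1] 4.0
top [348. 222.] 276 z 0.0151 [ 456.3 -175.2] [54.  62.6] 8.5
scene [152. 115.] 1113 z 0.0093 [ 603.6 -848. ] [162.2 161.4] 0.0
scene [246. 174.] 427 z 0.015 [ 563.  -345.8] [ 55.7 124.3] 3.8
scene [306. 185.] 241 z 0.0152 [ 456.9 -170.7] [57.5 63.5] 8.3
scene [270. 214.] 267 z 0.0149 [ 619.7 -166.4] [120.1  28.6] 83.9
scene [450. 347.] 517 z 0.0204 [586.3 470. ] [226.9  16.8] 16.0
```

View pics/crop_top.png

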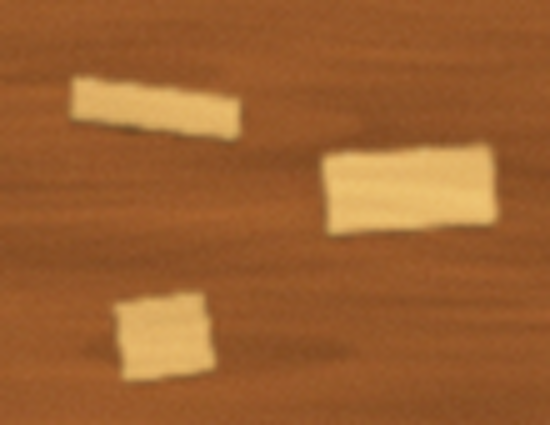

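View pics/crop_jig.png

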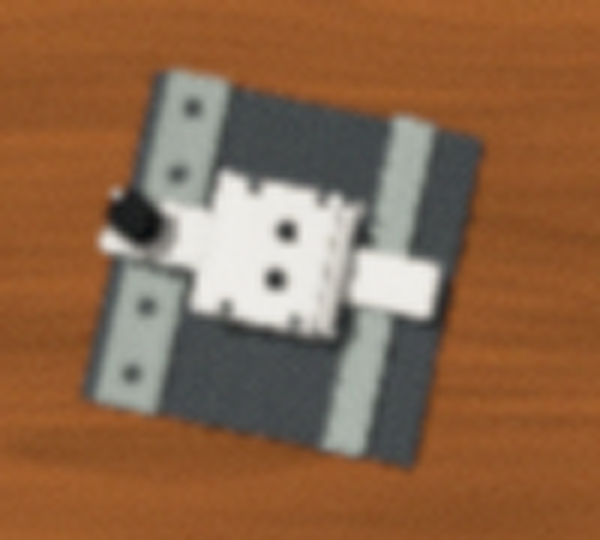

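View pics/crop_scene.png

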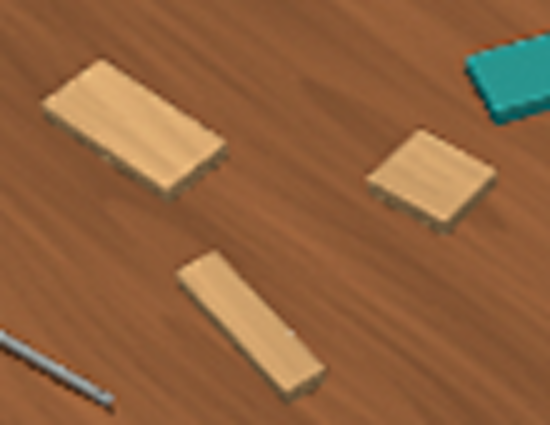

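View pics/crop_sjig.png

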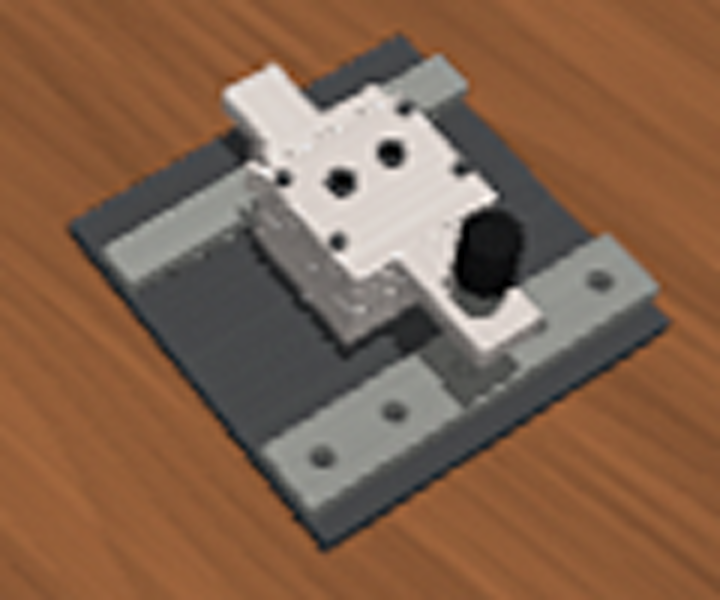

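The crop confirms the blank: the piece at top (397,193) / scene (246,174) measures about 119x55 mm, while the strip is about 117x29 and the offcut about 54x63. Next I'll fit the jig's pose.

```bash
cat > jig.py <<'E'
from h import *
from scipy.optimize import least_squares
def cand(n,z):
    m=env.camera_model(n);d=z["d"]; ys,xs=np.mgrid[0:400,0:640]; px=np.c_[xs.ravel(),ys.ravel()]
    P=bydepth(m,px,d); return P,z["p"].reshape(-1,3).astype(int)
C0=np.array([.565,.14])
for n in("top","scene"):
    z=np.load(n+"0.npz"); P,c=cand(n,z)
    near=np.linalg.norm(P[:,:2]-C0,axis=1)<.16
    P=P[near];c=c[near]
    print(n)
    for nm,lo,hi in(("base",.006,.018),("bed",.048,.062),("cover/arm",.078,.09),("knob",.115,.145)):
        s=(P[:,2]>lo)&(P[:,2]<hi); Q=P[s]
        if len(Q)<5: print(nm,len(Q));continue
        r=cv2.minAreaRect((Q[:,:2]*1000).astype(np.float32)); 
        print(nm,len(Q),"z",np.percentile(Q[:,2],[10,50,90]).round(4),np.round(r[0],1),np.round(r[1],1),round(r[2],1),"mean",Q.mean(0).round(4))
E
python3 jig.py
```

```text
top
base 1572 z [0.007  0.0111 0.0162] [564.9 138.1] [311.3 315.3] 81.4 mean [0.5558 0.1582 0.0113]
bed 120 z [0.05   0.0548 0.0588] [532.5 146.9] [ 42.6 127.3] 12.5 mean [0.5395 0.1164 0.0545]
cover/arm 539 z [0.0793 0.0834 0.088 ] [558.9 203.4] [138.9  79.5] 76.9 mean [0.5539 0.1865 0.0835]
knob 61 z [0.1255 0.1329 0.1373] [567.5 248.5] [27.5 26.5] 5.9 mean [0.5677 0.2485 0.1319]
scene
base 1895 z [0.0084 0.0115 0.0146] [579.1 162.6] [248.5 268.8] 70.2 mean [0.5798 0.1845 0.0115]
bed 204 z [0.0503 0.0543 0.0587] [565.8 150.5] [138.   46.8] 64.5 mean [0.559  0.1374 0.0544]
cover/arm 904 z [0.0798 0.0828 0.0859] [560.8 208.1] [138.5  80.2] 77.6 mean [0.5593 0.196  0.0829]
knob 116 z [0.1204 0.1316 0.1358] [569.3 254.9] [25.4 27.7] 84.3 mean [0.5727 0.2555 0.1299]
```

```bash
cat > fit.py <<'E'
from h import *
from scipy.optimize import minimize
S=6
def hullpts(pose,x0,x1,y0,y1,z0,z1):
    c,s=np.cos(pose[2]),np.sin(pose[2])
    return np.array([[pose[0]+c*x-s*y,pose[1]+s*x+c*y,z] for x in(x0,x1) for y in(y0,y1) for z in(z0,z1)])
def cyl(pose,x,r,z0,z1):
    c,s=np.cos(pose[2]),np.sin(pose[2]);t=np.linspace(0,6.28,24)
    return np.array([[pose[0]+c*x+r*np.cos(a),pose[1]+s*x+r*np.sin(a),z] for a in t for z in(z0,z1)])
def fitmask(m,obs,parts,p0,box):
    x0,y0,x1,y1=box
    O=cv2.resize(obs[y0:y1,x0:x1].astype(np.float32),None,fx=S,fy=S,interpolation=cv2.INTER_LINEAR)>.5
    def ren(p):
        M=np.zeros(O.shape,np.uint8)
        for h in parts(p):
            q=(proj(m,h)-[x0,y0]+.5)*S-.5
            cv2.fillConvexPoly(M,cv2.convexHull((q*16).astype(np.int32)),1,shift=4)
        return M>0
    f=lambda v:(ren(np.array(p0)+np.array(v)*[.001,.001,.01])^O).sum()/S**2
    best=min((minimize(f,v0,method="Nelder-Mead",options=dict(initial_simplex=np.array(v0)+np.array([[0,0,0],[3,0,0],[0,3,0],[0,0,3]]),xatol=.02,fatol=.05)) for v0 in([0,0,0],[2,2,1],[-2,-2,-1],[3,-3,1])),key=lambda r:r.fun)
    return np.array(p0)+best.x*[.001,.001,.01],best.fun,O.sum()/S**2
if __name__=="__main__":
    jigp=lambda p:[hullpts(p,-.095,.105,-.1,.1,0,.012),cyl(p,.075,.014,.1,.134),cyl(p,.075,.011,.084,.1)]
    bl=lambda p:[hullpts(p,-.06,.06,-.028,.028,0,.016)]
    for n,jb,bb,cen in(("top",(195,145,300,245),(360,165,425,220),(397,193)),("scene",(300,215,440,330),(215,150,280,205),(246,174))):
        z=np.load(n+"0.npz");m=env.camera_model(n);hsv=cv2.cvtColor(z["p"],cv2.COLOR_RGB2HSV)
        obs=(hsv[...,1]<110)
        print(n,"jig",fitmask(m,obs,jigp,[.535,.17,1.35],jb))
        # blank colour distance: vs bench
        lab=cv2.cvtColor(z["p"],cv2.COLOR_RGB2LAB).astype(float)
        L=lab[...,0]; obs2=(L>150) ; 
        tp=lambda p:[hullpts(p,-.06,.06,-.028,.028,.0155,.016)]
        print(n,"blank",fitmask(m,obs2,tp,[.562,-.348,1.62],bb))
E
python3 fit.py
```

```text
top jig (array([0.55406631, 0.17688666, 1.3675464 ]), np.float64(101.19444444444444), np.float64(3204.6666666666665))
top blank (array([ 0.56065065, -0.34874849,  1.63754551]), np.float64(52.72222222222222), np.float64(547.5))
scene jig (array([0.55333442, 0.1790737 , 1.36694645]), np.float64(195.58333333333334), np.float64(4671.333333333333))
scene blank (array([ 0.56335018, -0.34434751,  1.65253112]), np.float64(56.166666666666664), np.float64(463.5))
```

```bash
cat > mv.py <<'E'
from h import *
from scipy.spatial.transform import Rotation as R
import sys
# target tcp xyz, and heading of the blank-axis (deg); jaw axis = heading+90
def plan(t,head):
    s=env.get_state(); q=s["orientation"]; A=R.from_quat([q[1],q[2],q[3],q[0]]).as_matrix()
    d=A.T@(np.array(t)-s["tcp_pos"])*100
    y=A[:,1]; want=np.radians(head+90); cur=np.arctan2(y[1],y[0])
    dy=(np.degrees(want-cur)+90)%180-90   # world ccw
    print("t",round(float(s["clock"]),2),"tcp",s["tcp_pos"].round(4),"xaxis",A[:,0].round(3),"jaw deg",round(np.degrees(cur),2),"| offset cm",d.round(2),"yaw",round(-dy,2),"| F",s["wrist_force"].round(1),"gap",round(float(s["finger_gap"]),4),"j6",s["joint_pos"].round(2))
if __name__=="__main__": plan([float(v) for v in sys.argv[1:4]],float(sys.argv[4]))
E
python3 mv.py .5645 -.3795 .06 94.2;python3 mv.py .5645 -.3795 -.002 94.2
```

```text
t 0.1 tcp [ 0.2157 -0.5324  0.1944] xaxis [-0.     0.002 -1.   ] jaw deg -67.95 | offset cm [ 13.45  -1.06 -38.07] yaw -72.15 | F [ 0.3 -0.6 -0.3] gap 0.0854 j6 [-1.33  0.31  0.05  1.3   0.    1.43]
t 0.1 tcp [ 0.2157 -0.5324  0.1944] xaxis [-0.     0.002 -1.   ] jaw deg -67.95 | offset cm [ 19.65  -1.05 -38.06] yaw -72.15 | F [ 0.3 -0.6 -0.3] gap 0.0854 j6 [-1.33  0.31  0.05  1.3   0.    1.43]
```

>>> {"name": "servo_tool", "arguments": {"increments": [{"offset": [0,0,-4],"yaw": -8},{"offset": [0,0,-8.5],"yaw": -16},{"offset": [1,-0.2,-13],"yaw": -24},{"offset": [2,-0.4,-17.5],"yaw": -32},{"offset": [3,-0.6,-22],"yaw": -40},{"offset": [4,-0.8,-26.5],"yaw": -48},{"offset": [5,-1,-31],"yaw": -56},{"offset": [7,-1,-35],"yaw": -64}], "claw": 1}}

```text
clock: 0.9
tcp_pos: [0.5389, -0.3914, 0.1257]
orientation: [0.485, 0.515, 0.483, -0.515]
wrist_force: [0.0, -0.9, 0.1]
finger_gap: 0.085
```

```bash
python3 mv.py .5645 -.3795 .06 94.2
```

```text
t 0.9 tcp [ 0.5389 -0.3914  0.1257] xaxis [ 0.002 -0.001 -1.   ] jaw deg -3.57 | offset cm [ 6.57  2.47 -1.36] yaw -7.77 | F [ 0.  -0.9  0.1] gap 0.085 j6 [-0.75  0.51  0.18  1.23  0.    0.88]
```

>>> {"name": "servo_tool", "arguments": {"increments": [{"offset": [2,1.2,-0.7],"yaw": -7.8},{"offset": [4,2.47,-1.5],"yaw": -7.8},{"offset": [5.5,2.47,-1.5],"yaw": -7.8},{"offset": [6,2.47,-1.5],"yaw": -7.8},{"offset": [6,2.47,-1.5],"yaw": -7.8},{"offset": [6,2.47,-1.5],"yaw": -7.8},{"offset": [6,2.47,-1.5],"yaw": -7.8},{"offset": [6,2.47,-1.5],"yaw": -7.8}]}}

```text
clock: 1.7
tcp_pos: [0.5624, -0.3799, 0.0664]
orientation: [0.517, 0.483, 0.516, -0.483]
wrist_force: [0.3, 0.2, -1.0]
finger_gap: 0.0854
```

```bash
python3 mv.py .5645 -.3795 -.002 94.2
python3 - <<'E'
from h import *
for n,b in(("scene",(190,110,310,230)),("top",(345,140,465,260))):
    p,d=env.read_camera(n); np.savez(n+"1.npz",p=p,d=d)
    m=env.camera_model(n)
    save(n+"1",cv2.resize(p[b[1]:b[3],b[0]:b[2]],None,fx=5,fy=5,interpolation=2))
E
```

```text
t 1.7 tcp [ 0.5624 -0.3799  0.0664] xaxis [ 0.001 -0.001 -1.   ] jaw deg 3.81 | offset cm [ 6.84  0.2  -0.03] yaw -0.39 | F [ 0.3  0.2 -1. ] gap 0.0854 j6 [-0.71  0.57  0.12  1.12 -0.    0.79]
```

View pics/scene1.png

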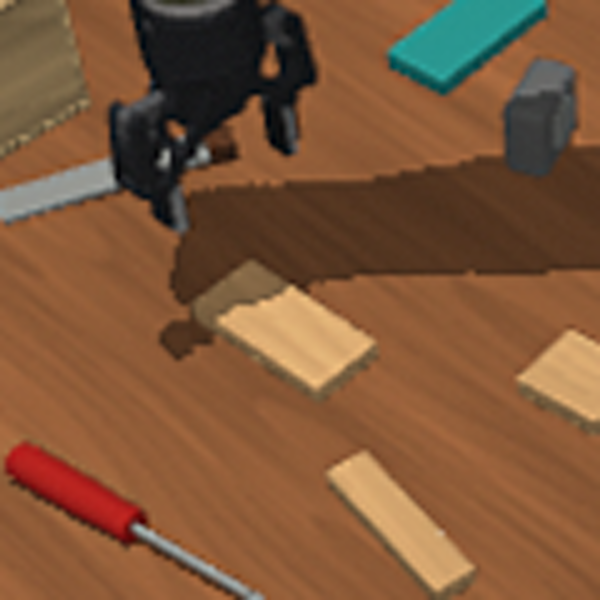

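View pics/top1.png

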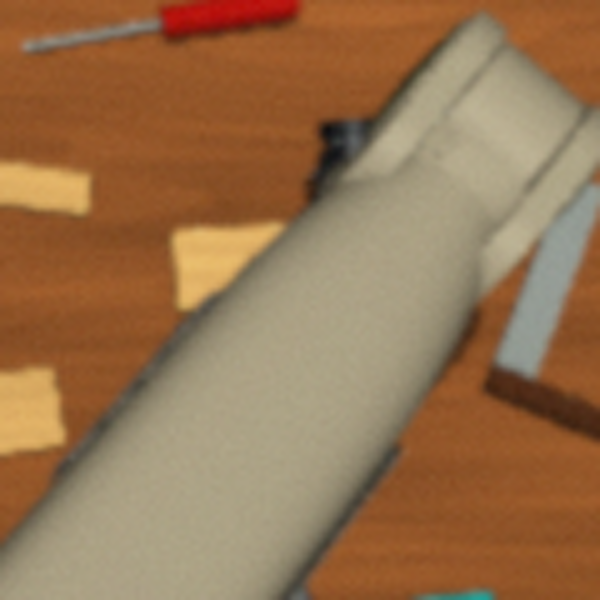

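Run:
```python
from h import *
m=env.camera_model("scene"); s=env.get_state(); t=s["tcp_pos"]; a=np.radians(3.8); j=np.array([np.cos(a),np.sin(a),0])
for k in(-1,1):
  print(proj(m,t+j*k*.046+[0,0,.013]))
```

```text
[[247.37596789 147.30966072]]
[[226.28230286 162.45951489]]
```

```bash
python3 - <<'E'
from h import *
m=env.camera_model("scene"); z=np.load("scene1.npz"); d=z["d"]
ys,xs=np.mgrid[120:165,205:258]; px=np.c_[xs.ravel(),ys.ravel()]
P=bydepth(m,px,d)
s=(P[:,2]>.05)&(P[:,2]<.11)
for lo,hi in((.05,.07),(.07,.08),(.08,.09),(.09,.1),(.1,.11)):
    q=(P[:,2]>lo)&(P[:,2]<hi); 
    for side in(-1,1):
        w=q&((P[:,0]-.5624)*side>0)
        if w.sum(): print(lo,side,w.sum(),P[w].mean(0).round(4),P[w].min(0).round(3),P[w].max(0).round(3))
E
python3 - <<'E'
from h import *
m=env.camera_model("scene"); z=np.load("scene1.npz"); d=z["d"]
np.set_printoptions(linewidth=200)
print(d[140:164:2,218:254:3].round(3))
for px in([225,153],[224,148],[248,138],[247,134],[225,156],[230,130]): print(px,z["p"][px[1],px[0]],bydepth(m,[px],d).round(3))
E
```

```text
[[1.369 1.406 1.395 1.39  1.641 1.64  1.643 1.658 1.656 1.666 1.481 1.658]
 [1.378 1.409 1.393 1.402 1.645 1.647 1.659 1.656 1.652 1.65  1.656 1.65 ]
 [1.378 1.399 1.399 1.65  1.648 1.651 1.64  1.643 1.642 1.644 1.649 1.64 ]
 [1.383 1.396 1.4   1.637 1.64  1.638 1.642 1.646 1.638 1.643 1.648 1.639]
 [1.385 1.416 1.415 1.629 1.632 1.627 1.63  1.633 1.633 1.638 1.631 1.637]
 [1.631 1.423 1.424 1.625 1.626 1.629 1.619 1.635 1.625 1.624 1.628 1.63 ]
 [1.62  1.43  1.431 1.431 1.622 1.626 1.621 1.622 1.622 1.621 1.622 1.62 ]
 [1.606 1.607 1.43  1.435 1.616 1.615 1.614 1.61  1.61  1.615 1.612 1.612]
 [1.606 1.606 1.605 1.602 1.606 1.607 1.612 1.606 1.61  1.608 1.609 1.606]
 [1.596 1.601 1.597 1.602 1.606 1.6   1.601 1.6   1.6   1.607 1.606 1.602]
 [1.594 1.593 1.594 1.594 1.6   1.597 1.594 1.596 1.592 1.596 1.595 1.592]
 [1.58  1.59  1.589 1.586 1.589 1.59  1.589 1.571 1.593 1.592 1.592 1.59 ]]
[225, 153] [81 80 80] [[ 0.611 -0.366  0.129]]
[224, 148] [56 57 56] [[ 0.61  -0.368  0.148]]
[248, 138] [73 69 68] [[ 0.515 -0.373  0.125]]
[247, 134] [67 66 66] [[ 0.519 -0.368  0.147]]
[225, 156] [113  87  71] [[ 0.551 -0.476  0.001]]
[230, 130] [25 25 28] [[ 0.581 -0.362  0.206]]
```

Run:
```python
from h import *
m=env.camera_model("scene"); p,d=env.read_camera("scene"); print(env.get_state()["tcp_pos"],env.get_state()["clock"])
np.savez("scene2.npz",p=p,d=d)
b=(190,110,310,230);save("scene2",cv2.resize(p[b[1]:b[3],b[0]:b[2]],None,fx=5,fy=5,interpolation=2))
for px in([225,153],[248,138],[225,158],[247,142]): print(px,p[px[1],px[0]],bydepth(m,[px],d).round(3))
z=np.load("scene0.npz")
ys,xs=np.mgrid[0:75,255:310];px=np.c_[xs.ravel(),ys.ravel()];P=bydepth(m,px,z["d"]);c=z["p"][ys.ravel(),xs.ravel()]
q=(c.max(1)<90)&(np.linalg.norm(P[:,:2]-[.2157,-.5324],axis=1)<.08)
Q=P[q]; print(len(Q)); print(np.sort(Q[:,2])[:15].round(3)); print(Q[np.argsort(Q[:,2])[:8]].round(3))
```

```text
[ 0.56230204 -0.37946598  0.06587653] 1.85
[225, 153] [78 78 76] [[ 0.611 -0.366  0.129]]
[248, 138] [71 66 64] [[ 0.518 -0.368  0.129]]
[225, 158] [135  86  51] [[ 0.557 -0.468  0.001]]
[247, 142] [141  90  55] [[ 0.451 -0.478 -0.001]]
1196
[0.243 0.244 0.245 0.246 0.247 0.248 0.248 0.248 0.248 0.249 0.249 0.25
 0.25  0.25  0.251]
[[ 0.237 -0.57   0.243]
 [ 0.232 -0.571  0.244]
 [ 0.226 -0.573  0.245]
 [ 0.242 -0.57   0.246]
 [ 0.206 -0.483  0.247]
 [ 0.238 -0.569  0.248]
 [ 0.204 -0.48   0.248]
 [ 0.197 -0.482  0.248]]
```

View pics/scene2.png

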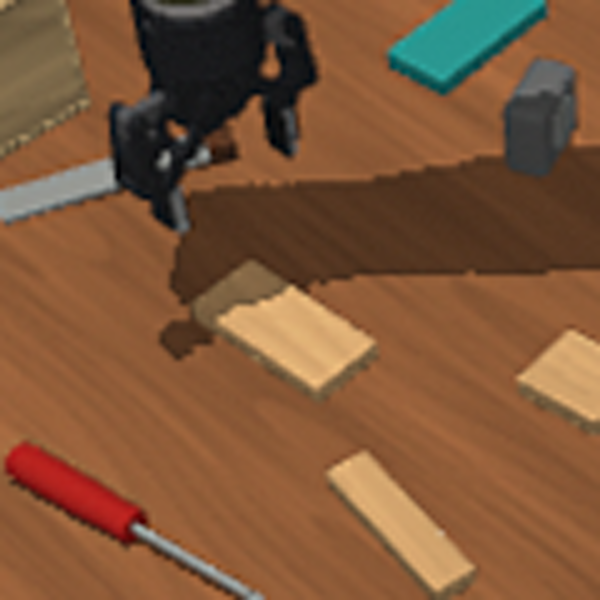

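The picture shows the open fingertips at (225,155) and (248,140) in scene pixels. Their depth puts them near z≈0.12, about 40 mm above what the reported TCP implies. I'll go down in stages and check.

>>> {"name": "servo_tool", "arguments": {"increments": [{"offset": [0.5,0.2,0],"yaw": -0.4},{"offset": [1.5,0.2,0],"yaw": -0.4},{"offset": [2.5,0.2,0],"yaw": -0.4},{"offset": [3.5,0.2,0],"yaw": -0.4},{"offset": [4.5,0.2,0],"yaw": -0.4},{"offset": [5.2,0.2,0],"yaw": -0.4},{"offset": [5.5,0.2,0],"yaw": -0.4},{"offset": [5.5,0.2,0],"yaw": -0.4}]}}

```text
clock: 2.65
tcp_pos: [0.5638, -0.3787, 0.0095]
orientation: [0.518, 0.481, 0.519, -0.481]
wrist_force: [-0.6, -1.0, -0.1]
finger_gap: 0.0855
```

Run:
```python
from h import *
m=env.camera_model("scene"); p,d=env.read_camera("scene"); s=env.get_state();print(s["tcp_pos"],s["clock"],s["wrist_force"])
b=(190,110,310,230);save("scene3",cv2.resize(p[b[1]:b[3],b[0]:b[2]],None,fx=5,fy=5,interpolation=2))
ys,xs=np.mgrid[110:200,205:275];px=np.c_[xs.ravel(),ys.ravel()];P=bydepth(m,px,d);c=p[ys.ravel(),xs.ravel()]
q=(c.max(1)<110)&(np.linalg.norm(P[:,:2]-s["tcp_pos"][:2],axis=1)<.065)&(P[:,2]>.02)
Q=np.c_[P[q],px[q]]; print(Q[np.argsort(Q[:,2])[:14]].round(3))
```

```text
[ 0.56419978 -0.37897645  0.01014549] 2.7 [-0.20339853  0.10907067  0.24047601]
[[ 5.19e-01 -3.80e-01  5.70e-02  2.48e+02  1.53e+02]
 [ 6.13e-01 -3.67e-01  5.90e-02  2.28e+02  1.69e+02]
 [ 5.22e-01 -3.87e-01  5.90e-02  2.46e+02  1.52e+02]
 [ 6.11e-01 -3.64e-01  6.00e-02  2.29e+02  1.69e+02]
 [ 5.19e-01 -3.90e-01  6.00e-02  2.46e+02  1.51e+02]
 [ 5.14e-01 -3.75e-01  6.20e-02  2.50e+02  1.52e+02]
 [ 5.20e-01 -3.74e-01  6.20e-02  2.49e+02  1.53e+02]
 [ 5.22e-01 -3.81e-01  6.20e-02  2.47e+02  1.52e+02]
 [ 5.16e-01 -3.82e-01  6.30e-02  2.48e+02  1.51e+02]
 [ 6.12e-01 -3.67e-01  6.30e-02  2.28e+02  1.68e+02]
 [ 6.14e-01 -3.69e-01  6.40e-02  2.27e+02  1.68e+02]
 [ 6.05e-01 -3.65e-01  6.40e-02  2.30e+02  1.67e+02]
 [ 5.21e-01 -3.92e-01  6.50e-02  2.45e+02  1.50e+02]
 [ 5.21e-01 -3.77e-01  6.50e-02  2.48e+02  1.52e+02]]
```

View pics/scene3.png

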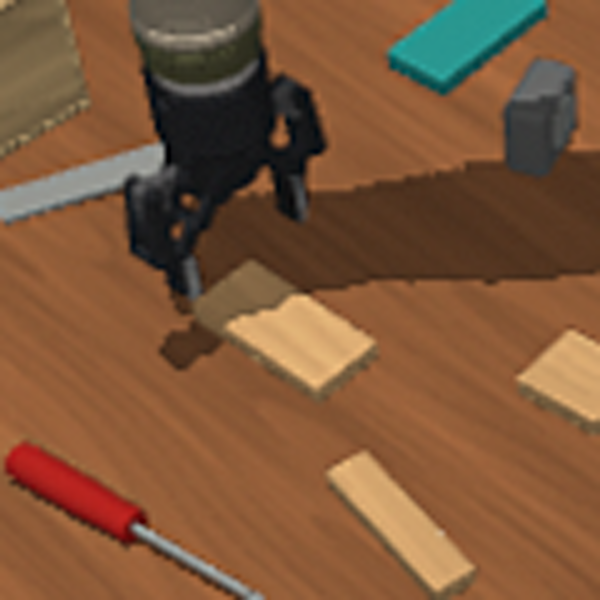

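The tips really are about 45 mm above the reported TCP z (measured at (228,169) and (248,153): z≈0.057 when TCP z=0.010), so I'll go by the images plus contact force. Going down further.

>>> {"name": "servo_tool", "arguments": {"increments": [{"offset": [0.8,0,-0.05],"yaw": 0},{"offset": [1.6,0,-0.05],"yaw": 0},{"offset": [2.4,0,-0.05],"yaw": 0},{"offset": [3.0,0,-0.05],"yaw": 0},{"offset": [3.5,0,-0.05],"yaw": 0},{"offset": [3.7,0,-0.05],"yaw": 0},{"offset": [3.7,0,-0.05],"yaw": 0},{"offset": [3.7,0,-0.05],"yaw": 0}]}}

```text
clock: 3.5
tcp_pos: [0.5643, -0.3786, -0.0266]
orientation: [0.518, 0.481, 0.518, -0.481]
wrist_force: [-0.4, -0.1, 0.5]
finger_gap: 0.0853
```

```bash
cat > look.py <<'E'
from h import *
import sys
n=sys.argv[1];out=sys.argv[2];b=[int(v) for v in sys.argv[3:7]]
m=env.camera_model(n); p,d=env.read_camera(n); s=env.get_state();print(s["tcp_pos"].round(4),s["clock"],s["wrist_force"].round(1),s["finger_gap"].round(4))
np.savez(out+".npz",p=p,d=d)
f=min(800/(b[2]-b[0]),600/(b[3]-b[1])); save(out,cv2.resize(p[b[1]:b[3],b[0]:b[2]],None,fx=f,fy=f,interpolation=2))
ys,xs=np.mgrid[b[1]:b[3],b[0]:b[2]];px=np.c_[xs.ravel(),ys.ravel()];P=bydepth(m,px,d);c=p[ys.ravel(),xs.ravel()]
q=(c.max(1)<110)&(np.ptp(c.astype(int),axis=1)<20)&(np.linalg.norm(P[:,:2]-s["tcp_pos"][:2],axis=1)<.065)&(P[:,2]>.008)
Q=np.c_[P[q],px[q]]; print(Q[np.argsort(Q[:,2])[:8]].round(3))
E
python3 look.py scene s4 190 110 310 200
```

```text
Traceback (most recent call last):
  File "look.py", line 4, in <module>
    m=env.camera_model(n); p,d=env.read_camera(n); s=env.get_state();print(s["tcp_pos"].round(4),s["clock"],s["wrist_force"].round(1),s["finger_gap"].round(4))
                                                                                                                                      ^^^^^^^^^^^^^^^^^^^^^
AttributeError: 'float' object has no attribute 'round'
```

```bash
sed -i 's/s\["finger_gap"\].round(4)/round(float(s["finger_gap"]),4)/' look.py
python3 look.py scene s4 190 110 310 200
```

```text
[ 0.5644 -0.3787 -0.0264] 3.6 [ 0.4 -0.1  0.2] 0.0855
[[ 5.20e-01 -3.80e-01  2.10e-02  2.49e+02  1.61e+02]
 [ 6.13e-01 -3.65e-01  2.40e-02  2.30e+02  1.77e+02]
 [ 5.22e-01 -3.88e-01  2.60e-02  2.47e+02  1.59e+02]
 [ 5.23e-01 -3.82e-01  2.60e-02  2.48e+02  1.60e+02]
 [ 5.19e-01 -3.76e-01  2.70e-02  2.50e+02  1.60e+02]
 [ 6.15e-01 -3.67e-01  2.90e-02  2.29e+02  1.76e+02]
 [ 5.23e-01 -3.71e-01  2.90e-02  2.50e+02  1.61e+02]
 [ 5.22e-01 -3.82e-01  3.00e-02  2.48e+02  1.59e+02]]
```

View pics/s4.png

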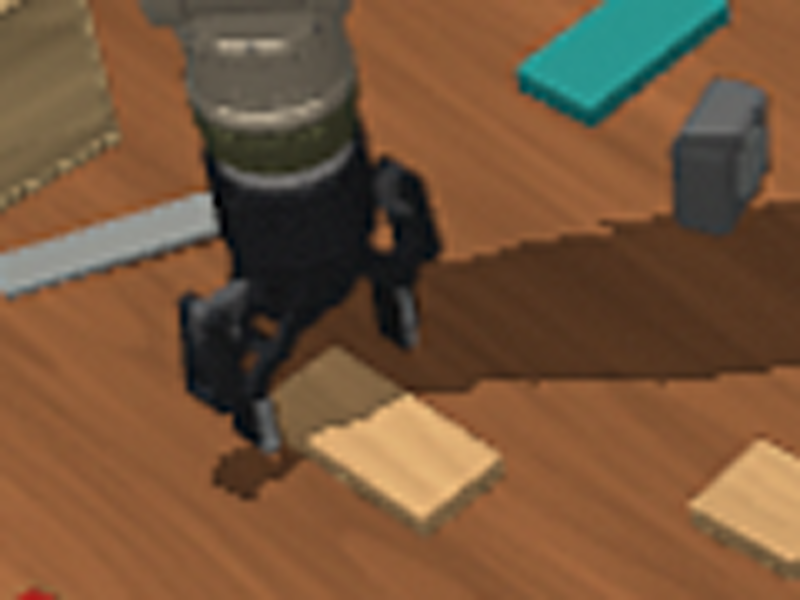

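>>> {"name": "servo_tool", "arguments": {"increments": [{"offset": [0.4,0,0],"yaw": 0},{"offset": [0.8,0,0],"yaw": 0},{"offset": [0.8,0,0],"yaw": 0},{"offset": [0.8,0,0],"yaw": 0},{"offset": [0.8,0,0],"yaw": 0},{"offset": [0.8,0,0],"yaw": 0},{"offset": [0.8,0,0],"yaw": 0},{"offset": [0.8,0,0],"yaw": 0}]}}

```text
clock: 4.4
tcp_pos: [0.5642, -0.3785, -0.0347]
orientation: [0.518, 0.481, 0.518, -0.481]
wrist_force: [0.0, 0.1, -0.4]
finger_gap: 0.0855
```

>>> {"name": "servo_tool", "arguments": {"increments": [{"offset": [0,0,0],"yaw": 0},{"offset": [0,0,0],"yaw": 0},{"offset": [0,0,0],"yaw": 0},{"offset": [0,0,0],"yaw": 0},{"offset": [0,0,0],"yaw": 0},{"offset": [0,0,0],"yaw": 0},{"offset": [0,0,0],"yaw": 0},{"offset": [0,0,0],"yaw": 0}], "claw": 0, "force": 60}}

```text
clock: 5.2
tcp_pos: [0.5645, -0.3788, -0.0343]
orientation: [0.519, 0.481, 0.518, -0.481]
wrist_force: [0.6, 0.5, 5.0]
finger_gap: 0.0543
```

```bash
python3 look.py scene s5 190 110 310 200
```

```text
[ 0.5645 -0.3788 -0.0343] 5.25 [ 0.5 -0.6  5.1] 0.0542
[[ 5.36e-01 -3.90e-01  1.10e-02  2.44e+02  1.64e+02]
 [ 5.30e-01 -3.70e-01  1.20e-02  2.49e+02  1.66e+02]
 [ 5.33e-01 -3.72e-01  1.20e-02  2.48e+02  1.66e+02]
 [ 6.00e-01 -3.68e-01  1.20e-02  2.33e+02  1.77e+02]
 [ 6.03e-01 -3.69e-01  1.30e-02  2.32e+02  1.77e+02]
 [ 5.29e-01 -3.71e-01  1.40e-02  2.49e+02  1.65e+02]
 [ 5.37e-01 -3.72e-01  1.50e-02  2.47e+02  1.66e+02]
 [ 5.97e-01 -3.61e-01  1.50e-02  2.35e+02  1.77e+02]]
```

View pics/s5.png

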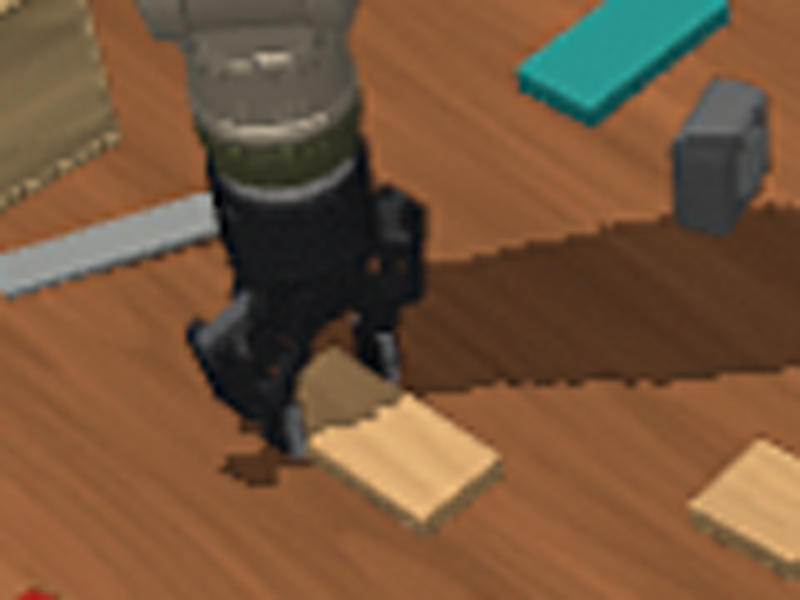

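Gripped (gap 54 mm). Next: lift and carry.

>>> {"name": "servo_tool", "arguments": {"increments": [{"offset": [-0.5,0,0],"yaw": 0},{"offset": [-1.5,0,0],"yaw": 0},{"offset": [-3,0,0],"yaw": 0},{"offset": [-5,0,0],"yaw": 0},{"offset": [-7,0,0],"yaw": 0},{"offset": [-9,0,0],"yaw": 0},{"offset": [-10,0,0],"yaw": 0},{"offset": [-10,0,0],"yaw": 0}]}}

```text
clock: 6.05
tcp_pos: [0.5653, -0.3795, 0.0679]
orientation: [0.52, 0.481, 0.517, -0.481]
wrist_force: [-0.1, 0.0, -0.1]
finger_gap: 0.054
```

```bash
python3 mv.py .5238 .0330 .065 78.35; python3 look.py scene s6 190 90 310 180
```

```text
t 6.05 tcp [ 0.5653 -0.3795  0.0679] xaxis [ 0.003 -0.003 -1.   ] jaw deg 4.25 | offset cm [  0.16  -1.09 -41.44] yaw 15.9 | F [-0.1  0.  -0.1] gap 0.054 j6 [-0.71  0.57  0.13  1.12 -0.    0.79]
[ 0.5646 -0.3789  0.0662] 6.1 [ 0.5 -1.4 -1.1] 0.0546
[[ 5.95e-01 -3.72e-01  1.06e-01  2.29e+02  1.55e+02]
 [ 5.95e-01 -3.67e-01  1.09e-01  2.30e+02  1.55e+02]
 [ 5.35e-01 -3.70e-01  1.14e-01  2.44e+02  1.44e+02]
 [ 5.95e-01 -3.65e-01  1.15e-01  2.30e+02  1.54e+02]
 [ 6.04e-01 -3.74e-01  1.15e-01  2.26e+02  1.54e+02]
 [ 5.98e-01 -3.67e-01  1.15e-01  2.29e+02  1.54e+02]
 [ 5.37e-01 -3.83e-01  1.16e-01  2.41e+02  1.42e+02]
 [ 6.00e-01 -3.69e-01  1.16e-01  2.28e+02  1.54e+02]]
```

View pics/s6.png

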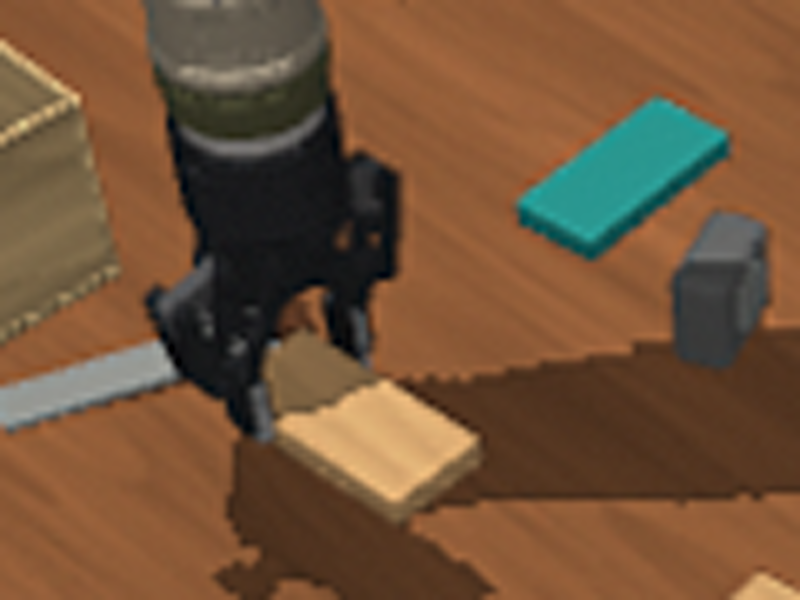

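>>> {"name": "servo_tool", "arguments": {"increments": [{"offset": [0,0,-1],"yaw": 1},{"offset": [0,0,-3],"yaw": 2},{"offset": [0,-0.1,-6],"yaw": 4},{"offset": [0,-0.2,-9.5],"yaw": 5},{"offset": [0,-0.3,-13],"yaw": 6},{"offset": [0,-0.4,-16.5],"yaw": 7},{"offset": [0,-0.5,-20],"yaw": 8},{"offset": [0,-0.6,-23],"yaw": 9}]}}

```text
clock: 6.9
tcp_pos: [0.5392, -0.1466, 0.0638]
orientation: [-0.478, -0.52, -0.48, 0.521]
wrist_force: [0.4, 0.8, -0.7]
finger_gap: 0.0546
```

```bash
python3 mv.py .5238 .0330 .065 78.35
```

```text
t 6.9 tcp [ 0.5392 -0.1466  0.0638] xaxis [-0.003  0.002 -1.   ] jaw deg -4.79 | offset cm [ -0.09  -3.03 -17.77] yaw 6.86 | F [ 0.4  0.8 -0.7] gap 0.0546 j6 [-0.41  0.36 -0.22  0.99  0.    1.25]
```

>>> {"name": "servo_tool", "arguments": {"increments": [{"offset": [0,-0.4,-3],"yaw": 1},{"offset": [0,-1,-6],"yaw": 3},{"offset": [0,-1.6,-9],"yaw": 5},{"offset": [0,-2.2,-12],"yaw": 6.9},{"offset": [0,-2.7,-15],"yaw": 6.9},{"offset": [0,-3,-17],"yaw": 6.9},{"offset": [0,-3,-17.7],"yaw": 6.9},{"offset": [0,-3,-17.7],"yaw": 6.9}]}}

```text
clock: 7.7
tcp_pos: [0.5249, 0.0303, 0.0644]
orientation: [-0.447, -0.547, -0.447, 0.548]
wrist_force: [0.1, -0.1, -0.1]
finger_gap: 0.0543
```

```bash
python3 look.py scene s7 290 190 410 280; python3 mv.py .5238 .0330 .0235 78.35
```

```text
[0.5253 0.0295 0.0646] 7.75 [-0.9  0.1  0.2] 0.0542
[[5.37e-01 8.70e-02 9.00e-03 3.49e+02 2.46e+02]
 [5.49e-01 9.00e-02 9.00e-03 3.47e+02 2.49e+02]
 [5.59e-01 8.40e-02 9.00e-03 3.43e+02 2.50e+02]
 [5.40e-01 9.00e-02 9.00e-03 3.49e+02 2.47e+02]
 [5.48e-01 8.60e-02 1.00e-02 3.46e+02 2.48e+02]
 [5.51e-01 8.40e-02 1.00e-02 3.45e+02 2.48e+02]
 [5.62e-01 8.20e-02 1.00e-02 3.42e+02 2.50e+02]
 [5.54e-01 8.70e-02 1.10e-02 3.45e+02 2.49e+02]]
t 7.75 tcp [0.5253 0.0295 0.0646] xaxis [-0.001 -0.    -1.   ] jaw deg -11.62 | offset cm [ 4.11 -0.22 -0.32] yaw 0.03 | F [-0.9  0.1  0.2] gap 0.0542 j6 [-0.1   0.3  -0.31  0.97 -0.    1.68]
```

View pics/s7.png

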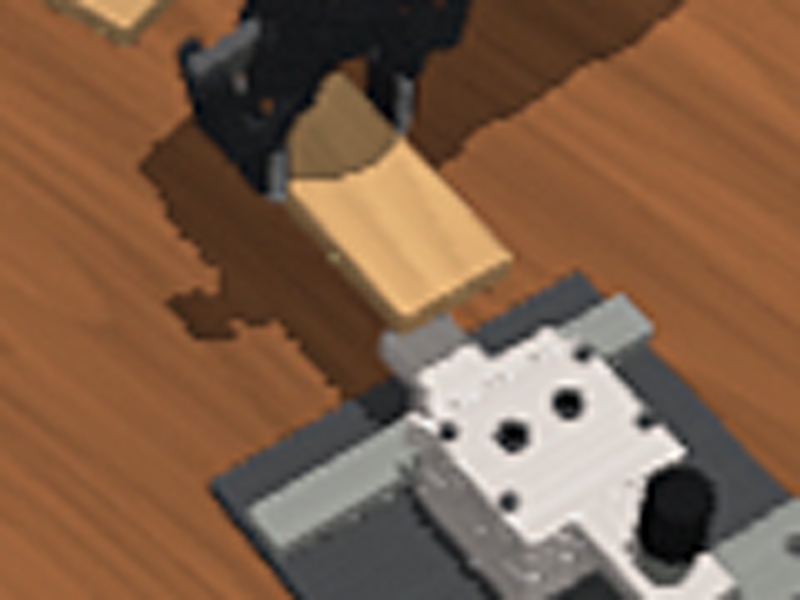

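```bash
cat > injig.py <<'E'
from h import *
import sys
n,f,lo,hi=sys.argv[1],sys.argv[2],float(sys.argv[3]),float(sys.argv[4])
z=np.load(f+".npz");m=env.camera_model(n);p,d=z["p"],z["d"]
hsv=cv2.cvtColor(p,cv2.COLOR_RGB2HSV)
ys,xs=np.where((hsv[...,1]>50)&(hsv[...,0]>8)&(hsv[...,0]<25)&(hsv[...,2]>80)); px=np.c_[xs,ys]
P=bydepth(m,px,d); th=1.367
w=P[:,:2]-[.5537,.178]; J=np.c_[w@[np.cos(th),np.sin(th)],w@[-np.sin(th),np.cos(th)],P[:,2]]
s=(J[:,0]>-.26)&(J[:,0]<.04)&(abs(J[:,1])<.06)&(J[:,2]>lo)&(J[:,2]<hi); J=J[s]
print(len(J),J.min(0).round(4),J.max(0).round(4),"medz",np.median(J[:,2]).round(4))
r=cv2.minAreaRect((J[:,:2]*1000).astype(np.float32));print(np.round(r[0],1),np.round(r[1],1),r[2])
# centre line by bins + pitch
for a in np.arange(-.22,0,.015):
    b=(J[:,0]>a)&(J[:,0]<a+.015)
    if b.sum()>15: q=J[b]; print(round(a,3),"ymid",((np.percentile(q[:,1],3)+np.percentile(q[:,1],97))/2).round(4),"w",(np.ptp(q[:,1])).round(4),"z",np.median(q[:,2]).round(4))
E
python3 injig.py scene s7 .105 .128
```

```text
667 [-0.1753 -0.0315  0.1051] [-0.055   0.0337  0.1256] medz 0.1136
[-115.7    0.5] [ 65.  120.3] 88.31194305419922
-0.175 ymid 0.0092 w 0.0366 z 0.1134
-0.16 ymid 0.0028 w 0.0473 z 0.1141
-0.145 ymid -0.0029 w 0.0652 z 0.1141
-0.13 ymid -0.0019 w 0.06 z 0.1134
-0.115 ymid -0.0029 w 0.0556 z 0.1137
-0.1 ymid -0.0034 w 0.0569 z 0.1135
-0.085 ymid -0.0022 w 0.0565 z 0.1138
-0.07 ymid -0.0018 w 0.0587 z 0.1126
```

The blank hangs flat, on heading, with its centre at jig (-116, -2.5) mm. That lateral error matches what remains to be moved in the arm's pose, so I'll correct it while lowering.

>>> {"name": "servo_tool", "arguments": {"increments": [{"offset": [0.5,-0.23,0],"yaw": 0},{"offset": [1.2,-0.23,0],"yaw": 0},{"offset": [2,-0.23,0],"yaw": 0},{"offset": [2.8,-0.23,0],"yaw": 0},{"offset": [3.5,-0.23,0],"yaw": 0},{"offset": [4.1,-0.23,0],"yaw": 0},{"offset": [4.1,-0.23,0],"yaw": 0},{"offset": [4.1,-0.23,0],"yaw": 0}]}}

```text
clock: 8.55
tcp_pos: [0.5236, 0.0298, 0.0241]
orientation: [-0.447, -0.548, -0.447, 0.548]
wrist_force: [0.2, -0.1, -0.5]
finger_gap: 0.0544
```

```bash
python3 look.py scene s8 290 190 410 280 >/dev/null; python3 mv.py .5238 .0330 .0235 78.35;python3 injig.py scene s8 .062 .09; python3 look.py top t8 200 150 320 240|head -1;python3 injig.py top t8 .065 .09
```

```text
t 8.6 tcp [0.5238 0.0298 0.0243] xaxis [ 0. -0. -1.] jaw deg -11.65 | offset cm [ 0.08 -0.07 -0.31] yaw 0.0 | F [-0.2 -0.4 -1.3] gap 0.0542 j6 [-0.1   0.33 -0.37  0.87 -0.    1.68]
657 [-0.178  -0.0291  0.0621] [-0.0555  0.0283  0.0882] medz 0.0733
[-116.7   -0.4] [ 57.1 122.6] 89.81519317626953
-0.175 ymid 0.0102 w 0.033 z 0.0731
-0.16 ymid 0.0047 w 0.0436 z 0.074
-0.145 ymid -0.002 w 0.0545 z 0.0735
-0.13 ymid -0.0015 w 0.0551 z 0.0735
-0.115 ymid -0.0015 w 0.0559 z 0.0733
-0.1 ymid -0.001 w 0.0564 z 0.0734
-0.085 ymid -0.0011 w 0.0566 z 0.0729
-0.07 ymid -0.0014 w 0.0561 z 0.0724
[0.524  0.0298 0.0245] 8.65 [-0.2 -0.   0.2] 0.0542Traceback (most recent call last):
  File "injig.py", line 10, in <module>
    print(len(J),J.min(0).round(4),J.max(0).round(4),"medz",np.median(J[:,2]).round(4))
                 ~~~~~^^^
    return umr_minimum(a, axis, None, out, keepdims, initial, where)
ValueError: zero-size array to reduction operation minimum which has no identity
```

View pics/s8.png

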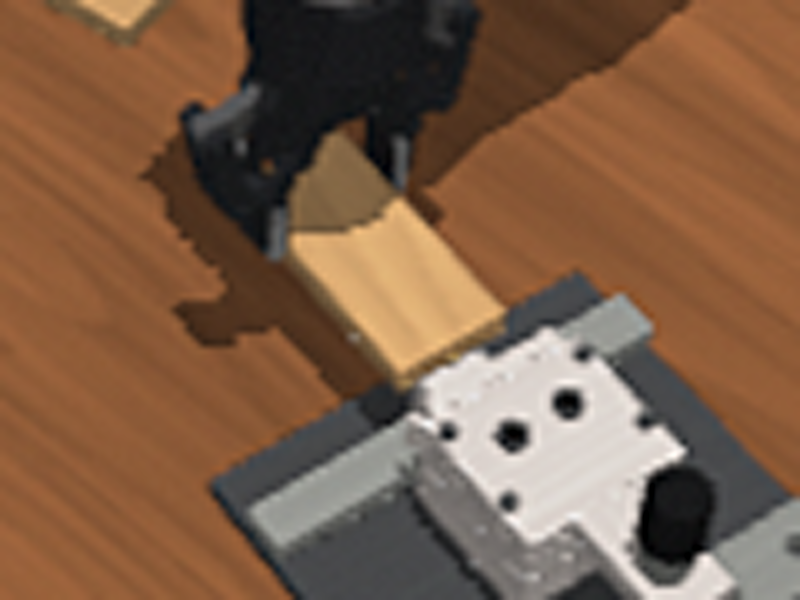

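View pics/t8.png

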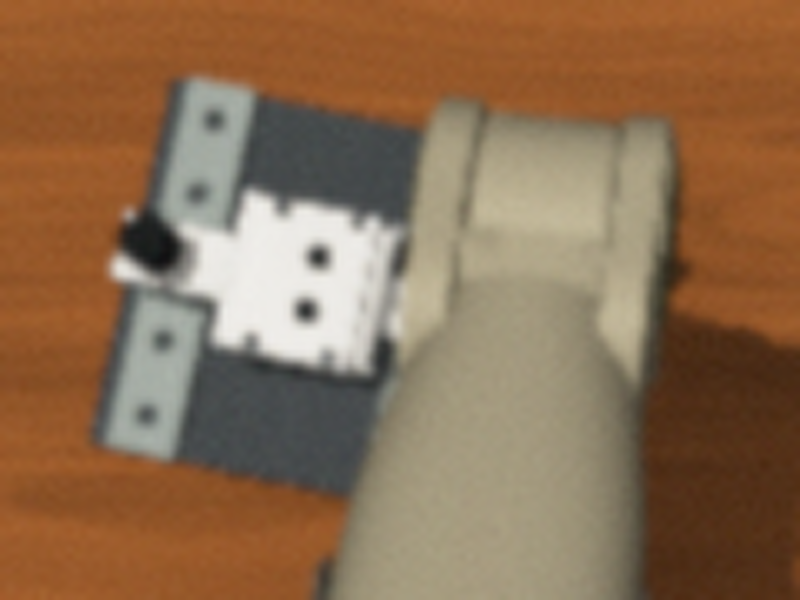

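Blank is aligned (lateral about −0.4 mm relative to the cover in the same view) and its underside is near 58 mm. I'll feel for the bed by lowering gently.

>>> {"name": "servo_tool", "arguments": {"increments": [{"offset": [0.05,0,0],"yaw": 0},{"offset": [0.1,0,0],"yaw": 0},{"offset": [0.15,0,0],"yaw": 0},{"offset": [0.2,-0.05,0],"yaw": 0},{"offset": [0.2,-0.05,0],"yaw": 0},{"offset": [0.2,-0.05,0],"yaw": 0},{"offset": [0.2,-0.05,0],"yaw": 0},{"offset": [0.2,-0.05,0],"yaw": 0}]}}

```text
clock: 9.45
tcp_pos: [0.5232, 0.0299, 0.0222]
orientation: [0.447, 0.548, 0.447, -0.548]
wrist_force: [1.0, 0.0, -0.6]
finger_gap: 0.0543
```

>>> {"name": "servo_tool", "arguments": {"increments": [{"offset": [0.05,0,0],"yaw": 0},{"offset": [0.1,0,0],"yaw": 0},{"offset": [0.1,0,0],"yaw": 0},{"offset": [0.1,0,0],"yaw": 0},{"offset": [0.1,0,0],"yaw": 0},{"offset": [0.1,0,0],"yaw": 0},{"offset": [0.1,0,0],"yaw": 0},{"offset": [0.1,0,0],"yaw": 0}]}}

```text
clock: 10.25
tcp_pos: [0.5232, 0.0299, 0.0212]
orientation: [-0.447, -0.548, -0.447, 0.548]
wrist_force: [0.6, -0.1, -0.6]
finger_gap: 0.0541
```

>>> {"name": "servo_tool", "arguments": {"increments": [{"offset": [0.05,0,0],"yaw": 0},{"offset": [0.1,0,0],"yaw": 0},{"offset": [0.1,0,0],"yaw": 0},{"offset": [0.1,0,0],"yaw": 0},{"offset": [0.1,0,0],"yaw": 0},{"offset": [0.1,0,0],"yaw": 0},{"offset": [0.1,0,0],"yaw": 0},{"offset": [0.1,0,0],"yaw": 0}]}}

```text
clock: 11.05
tcp_pos: [0.5232, 0.0298, 0.0202]
orientation: [-0.447, -0.548, -0.447, 0.548]
wrist_force: [-0.1, -0.6, 1.2]
finger_gap: 0.0542
```

```bash
python3 mv.py .5238 .0330 .0235 78.35
```

```text
t 11.05 tcp [0.5232 0.0298 0.0202] xaxis [ 0. -0. -1.] jaw deg -11.65 | offset cm [-0.33 -0.01 -0.32] yaw -0.0 | F [-0.1 -0.6  1.2] gap 0.0542 j6 [-0.1   0.34 -0.37  0.86 -0.    1.68]
```

>>> {"name": "servo_tool", "arguments": {"increments": [{"offset": [-0.09,0,0],"yaw": 0},{"offset": [-0.09,0,-0.6],"yaw": 0},{"offset": [-0.09,0,-1.2],"yaw": 0},{"offset": [-0.09,0,-1.8],"yaw": 0},{"offset": [-0.09,0,-2.4],"yaw": 0},{"offset": [-0.09,0,-3.0],"yaw": 0},{"offset": [-0.09,0,-3.5],"yaw": 0},{"offset": [-0.09,0,-3.5],"yaw": 0}]}}

```text
clock: 11.85
tcp_pos: [0.5303, 0.0649, 0.021]
orientation: [0.447, 0.548, 0.447, -0.548]
wrist_force: [-0.2, -0.4, -0.7]
finger_gap: 0.0541
```

```bash
python3 look.py scene s9 290 190 410 280 >/dev/null; python3 mv.py .5411 .1173 .021 78.35;python3 injig.py scene s9 .06 .08
```

```text
t 11.9 tcp [0.5302 0.0646 0.021 ] xaxis [-0. -0. -1.] jaw deg -11.61 | offset cm [ 0.    0.   -5.38] yaw 0.04 | F [-0.4 -0.4 -1.4] gap 0.0545 j6 [-0.03  0.35 -0.35  0.87 -0.    1.74]
501 [-0.1372 -0.032   0.0601] [-0.0377  0.0353  0.0792] medz 0.0706
[-87.4   1.6] [67.1 99.7] 89.8409652709961
-0.13 ymid 0.0062 w 0.0405 z 0.0706
-0.115 ymid -0.0015 w 0.0671 z 0.0705
-0.1 ymid -0.0011 w 0.0554 z 0.07
-0.085 ymid -0.0018 w 0.0554 z 0.071
-0.07 ymid -0.0006 w 0.0585 z 0.0705
-0.055 ymid -0.0011 w 0.0554 z 0.0705
```

View pics/s9.png

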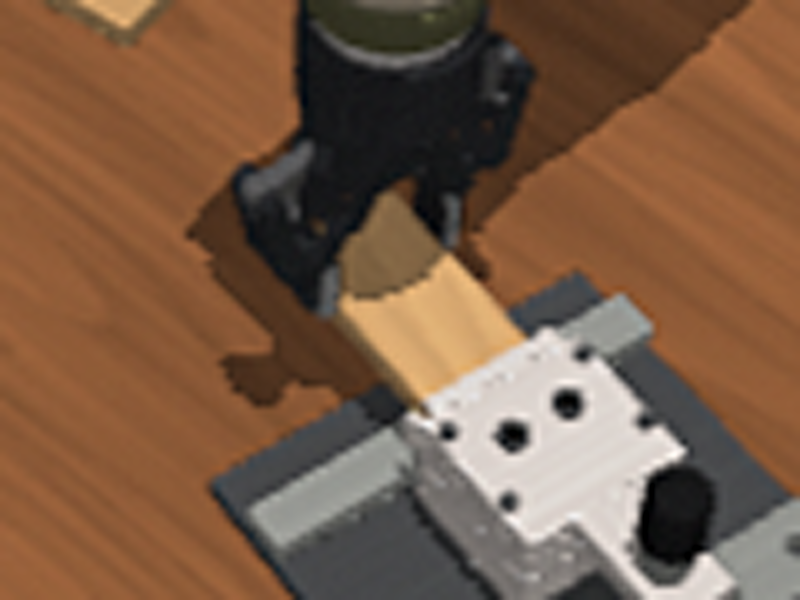

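Entering cleanly with no side force. About 51 mm to go.

>>> {"name": "servo_tool", "arguments": {"increments": [{"offset": [0,0,-0.7],"yaw": 0},{"offset": [0,0,-1.4],"yaw": 0},{"offset": [0,0,-2.1],"yaw": 0},{"offset": [0,0,-2.8],"yaw": 0},{"offset": [0,0,-3.4],"yaw": 0},{"offset": [0,0,-4],"yaw": 0},{"offset": [0,0,-4.4],"yaw": 0},{"offset": [0,0,-4.4],"yaw": 0}]}}

```text
clock: 12.7
tcp_pos: [0.5392, 0.1078, 0.0211]
orientation: [0.447, 0.548, 0.447, -0.548]
wrist_force: [-0.8, -0.7, -1.2]
finger_gap: 0.0544
```

>>> {"name": "servo_tool", "arguments": {"increments": [{"offset": [0,0,-0.1],"yaw": 0},{"offset": [0,0,-0.2],"yaw": 0},{"offset": [0,0,-0.3],"yaw": 0},{"offset": [0,0,-0.4],"yaw": 0},{"offset": [0,0,-0.4],"yaw": 0},{"offset": [0,0,-0.4],"yaw": 0},{"offset": [0,0,-0.4],"yaw": 0},{"offset": [0,0,-0.4],"yaw": 0}]}}

```text
clock: 13.5
tcp_pos: [0.5398, 0.1111, 0.021]
orientation: [-0.447, -0.548, -0.447, 0.548]
wrist_force: [0.3, -0.3, -0.7]
finger_gap: 0.0543
```

```bash
python3 look.py scene s10 290 190 410 280 >/dev/null; python3 mv.py .5411 .1173 .021 78.35;python3 injig.py scene s10 .06 .08
```

```text
t 13.55 tcp [0.5399 0.1111 0.0211] xaxis [ 0. -0. -1.] jaw deg -11.66 | offset cm [ 0.01 -0.01 -0.63] yaw -0.01 | F [ 0.7  0.4 -1.8] gap 0.0541 j6 [ 0.06  0.38 -0.3   0.88 -0.    1.83]
202 [-0.0912 -0.0341  0.0601] [-0.0353  0.028   0.0789] medz 0.0706
[-63.8  -3.7] [55.1 62.6] 1.7899421453475952
-0.085 ymid 0.0079 w 0.0414 z 0.0703
-0.07 ymid 0.0016 w 0.0544 z 0.0706
-0.055 ymid -0.0022 w 0.0581 z 0.0708
```

View pics/s10.png

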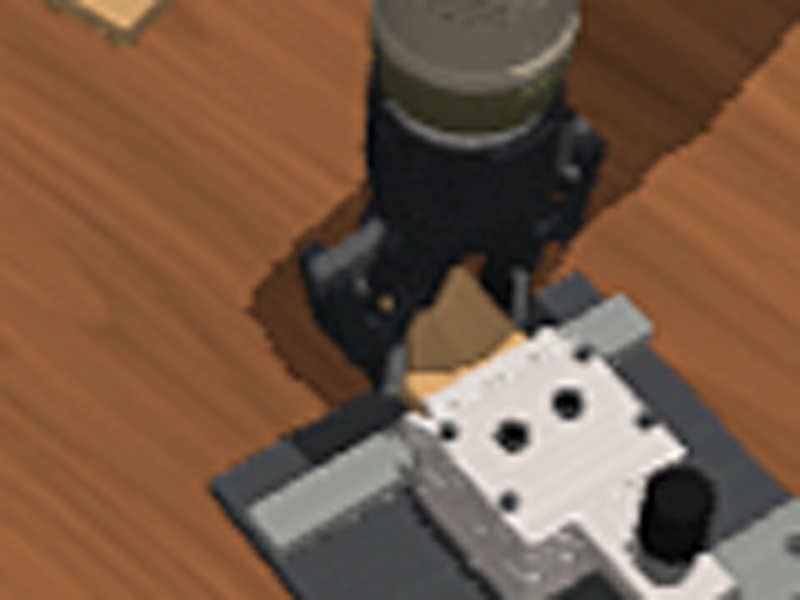

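>>> {"name": "servo_tool", "arguments": {"increments": [{"offset": [0,0,-0.1],"yaw": 0},{"offset": [0,0,-0.2],"yaw": 0},{"offset": [0,0,-0.2],"yaw": 0},{"offset": [0,0,-0.2],"yaw": 0},{"offset": [0,0,-0.2],"yaw": 0},{"offset": [0,0,-0.2],"yaw": 0},{"offset": [0,0,-0.2],"yaw": 0},{"offset": [0,0,-0.2],"yaw": 0}]}}

```text
clock: 14.35
tcp_pos: [0.5403, 0.1131, 0.0211]
orientation: [-0.447, -0.548, -0.447, 0.548]
wrist_force: [0.3, -0.8, -1.7]
finger_gap: 0.0542
```

>>> {"name": "servo_tool", "arguments": {"increments": [{"offset": [0,0,-0.1],"yaw": 0},{"offset": [0,0,-0.15],"yaw": 0},{"offset": [0,0,-0.15],"yaw": 0},{"offset": [0,0,-0.15],"yaw": 0},{"offset": [0,0,-0.15],"yaw": 0},{"offset": [0,0,-0.15],"yaw": 0},{"offset": [0,0,-0.15],"yaw": 0},{"offset": [0,0,-0.15],"yaw": 0}]}}

```text
clock: 15.15
tcp_pos: [0.5406, 0.1146, 0.021]
orientation: [-0.447, -0.548, -0.447, 0.548]
wrist_force: [1.1, 0.5, -0.8]
finger_gap: 0.0545
```

>>> {"name": "servo_tool", "arguments": {"increments": [{"offset": [0,0,-0.1],"yaw": 0},{"offset": [0,0,-0.2],"yaw": 0},{"offset": [0,0,-0.2],"yaw": 0},{"offset": [0,0,-0.2],"yaw": 0},{"offset": [0,0,-0.2],"yaw": 0},{"offset": [0,0,-0.2],"yaw": 0},{"offset": [0,0,-0.2],"yaw": 0},{"offset": [0,0,-0.2],"yaw": 0}]}}

```text
clock: 15.95
tcp_pos: [0.541, 0.1166, 0.0211]
orientation: [0.447, 0.548, 0.447, -0.548]
wrist_force: [-0.2, -0.1, -1.6]
finger_gap: 0.0545
```

```bash
python3 look.py scene s11 290 190 410 280 >/dev/null; python3 mv.py .5411 .1173 .021 78.35;python3 injig.py scene s11 .06 .08
```

```text
t 16.0 tcp [0.541  0.1165 0.0211] xaxis [ 0. -0. -1.] jaw deg -11.66 | offset cm [ 0.01 -0.01 -0.07] yaw -0.01 | F [ 0.4  0.4 -1.6] gap 0.0545 j6 [ 0.07  0.39 -0.3   0.89 -0.    1.84]
161 [-0.0856 -0.0324  0.0613] [-0.0373  0.0269  0.0746] medz 0.0709
[-61.7  -3. ] [48.1 59.5] 0.733026385307312
-0.085 ymid 0.011 w 0.0344 z 0.0705
-0.07 ymid 0.0045 w 0.0455 z 0.0708
-0.055 ymid -0.0026 w 0.0564 z 0.0713
```

>>> {"name": "servo_tool", "arguments": {"increments": [{"offset": [0,0,-0.1],"yaw": 0},{"offset": [0,0,-0.15],"yaw": 0},{"offset": [0,0,-0.2],"yaw": 0},{"offset": [0,0,-0.2],"yaw": 0},{"offset": [0,0,-0.2],"yaw": 0},{"offset": [0,0,-0.2],"yaw": 0},{"offset": [0,0,-0.2],"yaw": 0},{"offset": [0,0,-0.2],"yaw": 0}]}}

```text
clock: 16.8
tcp_pos: [0.5413, 0.1183, 0.021]
orientation: [-0.447, -0.548, -0.446, 0.548]
wrist_force: [-0.0, -3.1, -0.5]
finger_gap: 0.0541
```

```bash
python3 look.py scene s12 310 205 400 270 >/dev/null; python3 mv.py .5411 .1173 .021 78.35;python3 injig.py scene s12 .06 .08
```

```text
t 16.85 tcp [0.5413 0.1182 0.021 ] xaxis [-0.    -0.001 -1.   ] jaw deg -11.67 | offset cm [ 0.  -0.   0.1] yaw -0.02 | F [-0.3 -3.8 -0.6] gap 0.0545 j6 [ 0.07  0.39 -0.3   0.89 -0.    1.84]
154 [-0.0854 -0.0335  0.0641] [-0.036   0.0279  0.0755] medz 0.0709
[-58.9  -2.6] [57.6 51.2] 84.91368103027344
-0.085 ymid 0.013 w 0.0373 z 0.0704
-0.07 ymid 0.0051 w 0.0432 z 0.0711
-0.055 ymid -0.0017 w 0.0533 z 0.0709
```

View pics/s12.png

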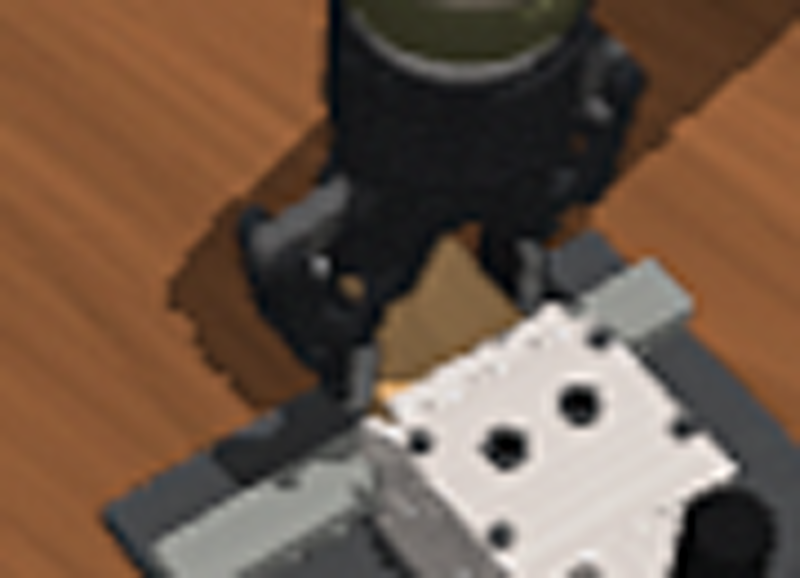

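Contact along −y (about 3.5 N). I'll push slightly further to confirm the stop.

>>> {"name": "servo_tool", "arguments": {"increments": [{"offset": [0,0,-0.05],"yaw": 0},{"offset": [0,0,-0.1],"yaw": 0},{"offset": [0,0,-0.12],"yaw": 0},{"offset": [0,0,-0.12],"yaw": 0},{"offset": [0,0,-0.12],"yaw": 0},{"offset": [0,0,-0.12],"yaw": 0},{"offset": [0,0,-0.12],"yaw": 0},{"offset": [0,0,-0.12],"yaw": 0}]}}

```text
clock: 17.65
tcp_pos: [0.5412, 0.1182, 0.021]
orientation: [-0.447, -0.548, -0.446, 0.549]
wrist_force: [-1.6, -8.6, -0.9]
finger_gap: 0.0544
```

```bash
python3 mv.py .5411 .1173 .021 78.35; python3 -c "
from h import *
print(env.get_state()['ft_torque'])"
```

```text
t 17.65 tcp [0.5412 0.1182 0.021 ] xaxis [-0.001 -0.003 -1.   ] jaw deg -11.71 | offset cm [-0.    0.01  0.09] yaw -0.06 | F [-1.6 -8.6 -0.9] gap 0.0544 j6 [ 0.07  0.39 -0.3   0.89 -0.    1.85]
[-1.47740649  0.32116669 -0.06229457]
```

Firmly on the stop: the force rises and the TCP doesn't move. Release now.

>>> {"name": "servo_tool", "arguments": {"increments": [{"offset": [0.05,0,0],"yaw": 0},{"offset": [0.05,0,0],"yaw": 0},{"offset": [0.05,0,0],"yaw": 0},{"offset": [0.05,0,0],"yaw": 0},{"offset": [0.05,0,0],"yaw": 0},{"offset": [0.05,0,0],"yaw": 0},{"offset": [0.05,0,0],"yaw": 0},{"offset": [0.05,0,0],"yaw": 0}], "claw": 1}}

```text
clock: 18.45
tcp_pos: [0.5417, 0.1197, 0.0206]
orientation: [-0.447, -0.548, -0.447, 0.548]
wrist_force: [-0.6, -0.2, 0.2]
finger_gap: 0.0855
```

>>> {"name": "servo_tool", "arguments": {"increments": [{"offset": [0,0,0.1],"yaw": 0},{"offset": [-0.5,0,0.2],"yaw": 0},{"offset": [-2,0,0.2],"yaw": 0},{"offset": [-4,0,0.2],"yaw": 0},{"offset": [-6.5,0,0.2],"yaw": 0},{"offset": [-9,0,0.2],"yaw": 0},{"offset": [-11,0,0.2],"yaw": 0},{"offset": [-12,0,0.2],"yaw": 0}]}}

```text
clock: 19.25
tcp_pos: [0.5424, 0.1177, 0.143]
orientation: [0.447, 0.549, 0.446, -0.547]
wrist_force: [0.3, 0.5, 0.4]
finger_gap: 0.0851
```

```bash
python3 look.py scene s13 300 200 420 290 ; python3 mv.py .569 .2515 .095 78.35;python3 injig.py scene s13 .055 .08
```

```text
[0.5428 0.1178 0.1437] 19.3 [ 0.4 -0.3  0.4] 0.0854
[[5.88e-01 1.41e-01 8.00e-03 3.51e+02 2.68e+02]
 [5.85e-01 1.53e-01 8.00e-03 3.55e+02 2.70e+02]
 [5.68e-01 9.90e-02 8.00e-03 3.45e+02 2.55e+02]
 [5.60e-01 9.30e-02 8.00e-03 3.45e+02 2.52e+02]
 [5.99e-01 1.39e-01 8.00e-03 3.48e+02 2.70e+02]
 [5.89e-01 8.80e-02 8.00e-03 3.37e+02 2.57e+02]
 [5.83e-01 1.37e-01 8.00e-03 3.51e+02 2.66e+02]
 [5.86e-01 1.62e-01 9.00e-03 3.57e+02 2.72e+02]]
t 19.3 tcp [0.5428 0.1178 0.1437] xaxis [ 0.004  0.    -1.   ] jaw deg -11.66 | offset cm [  4.89  -0.16 -13.62] yaw -0.01 | F [ 0.4 -0.3  0.4] gap 0.0854 j6 [ 0.07  0.29 -0.11  1.16 -0.    1.84]
284 [-0.0894 -0.0334  0.0568] [-0.0362  0.0296  0.076 ] medz 0.0702
[-62.9  -2.1] [52.4 63.5] 0.8912732601165771
-0.1 ymid -0.0015 w 0.0517 z 0.0673
-0.085 ymid -0.0008 w 0.0569 z 0.0701
-0.07 ymid -0.0004 w 0.0586 z 0.0703
-0.055 ymid -0.0012 w 0.056 z 0.0704
```

View pics/s13.png

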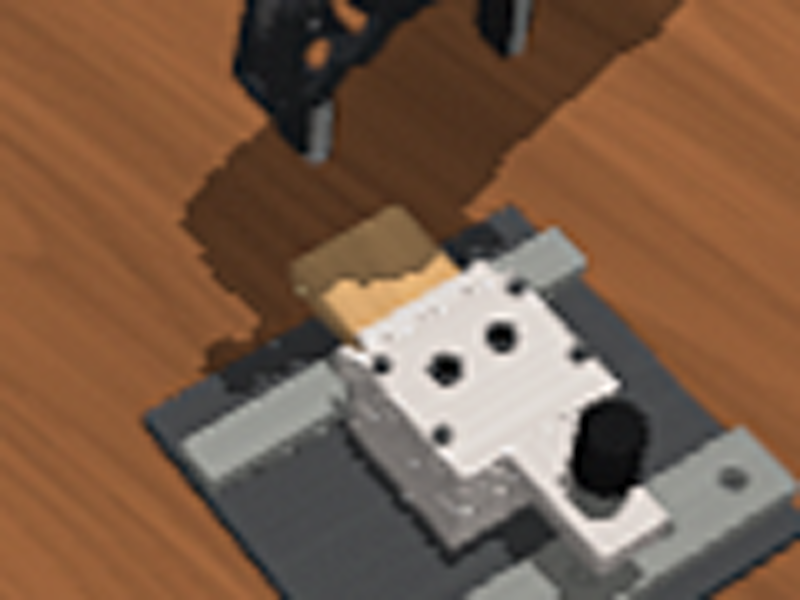

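The blank sits flat (top ≈70 mm), with its outer end at jig x≈−89.5 mm, so it is home. Now to the knob.

>>> {"name": "servo_tool", "arguments": {"increments": [{"offset": [0,0,-1.5],"yaw": 0},{"offset": [0,0,-4],"yaw": 0},{"offset": [0,0,-7],"yaw": 0},{"offset": [0,-0.1,-10],"yaw": 0},{"offset": [0,-0.15,-12.5],"yaw": 0},{"offset": [0,-0.15,-13.6],"yaw": 0},{"offset": [0,-0.15,-13.6],"yaw": 0},{"offset": [0,-0.15,-13.6],"yaw": 0}]}}

```text
clock: 20.1
tcp_pos: [0.5666, 0.2509, 0.1396]
orientation: [-0.447, -0.547, -0.447, 0.549]
wrist_force: [-0.4, -0.1, -0.2]
finger_gap: 0.0855
```

```bash
python3 look.py scene s14 320 190 440 280 >/dev/null; python3 mv.py .569 .2515 .070 78.35
```

```text
t 20.15 tcp [0.5667 0.2505 0.1399] xaxis [-0.001 -0.001 -1.   ] jaw deg -11.68 | offset cm [ 6.99  0.21 -0.15] yaw -0.03 | F [-0.4 -0.3  0.1] gap 0.0853 j6 [ 0.29  0.42  0.07  1.22 -0.    2.06]
```

View pics/s14.png

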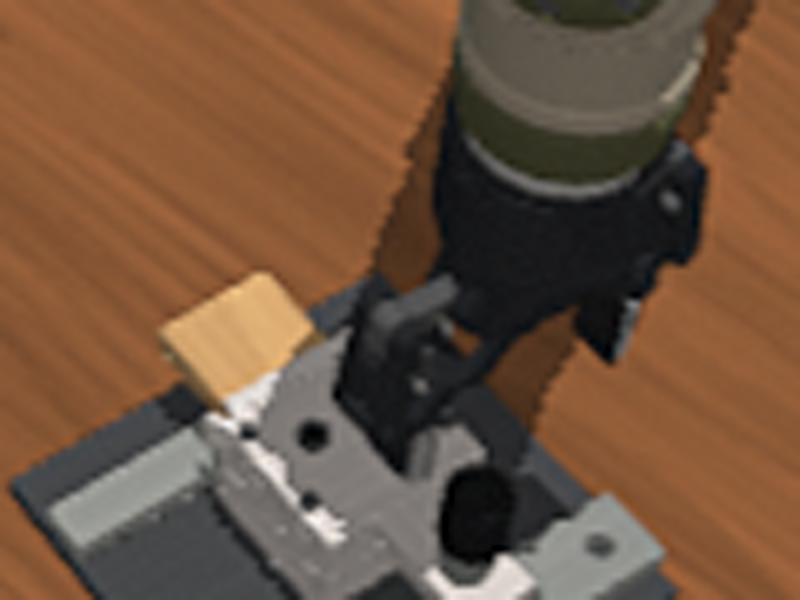

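>>> {"name": "servo_tool", "arguments": {"increments": [{"offset": [0.7,0.2,-0.15],"yaw": 0},{"offset": [1.7,0.2,-0.15],"yaw": 0},{"offset": [2.8,0.2,-0.15],"yaw": 0},{"offset": [4,0.2,-0.15],"yaw": 0},{"offset": [5.2,0.2,-0.15],"yaw": 0},{"offset": [6.2,0.2,-0.15],"yaw": 0},{"offset": [6.8,0.2,-0.15],"yaw": 0},{"offset": [6.8,0.2,-0.15],"yaw": 0}]}}

```text
clock: 20.95
tcp_pos: [0.5687, 0.2521, 0.0712]
orientation: [-0.446, -0.547, -0.447, 0.549]
wrist_force: [-0.4, 1.5, 0.7]
finger_gap: 0.0854
```

```bash
python3 look.py scene s15 320 190 440 280 ; python3 mv.py .569 .2515 .070 78.35
python3 - <<'E'
from h import *
z=np.load("s15.npz");m=env.camera_model("scene");p,d=z["p"],z["d"]
ys,xs=np.mgrid[190:300,340:430];px=np.c_[xs.ravel(),ys.ravel()];P=bydepth(m,px,d);c=p[ys.ravel(),xs.ravel()].astype(int)
t=env.get_state()["tcp_pos"];w=P[:,:2]-t[:2];a=np.radians(-11.66);u=w@[np.cos(a),np.sin(a)];v=w@[-np.sin(a),np.cos(a)]
for nm,q in(("L",(u>.03)&(u<.06)),("R",(u<-.03)&(u>-.06)),("knob",abs(u)<.02)):
    q=q&(abs(v)<.03)&(P[:,2]>.095)&(P[:,2]<.15)
    o=np.argsort(P[q][:,2]); print(nm,q.sum()); print(np.c_[u[q],v[q],P[q][:,2],px[q]][o[:5]].round(3)) if nm!="knob" else print(u[q].min(),u[q].max(),v[q].min(),v[q].max())
E
```

```text
[0.5692 0.2523 0.0721] 21.0 [-0.4  0.7  0.2] 0.0854
[[5.58e-01 2.18e-01 8.00e-03 3.79e+02 2.78e+02]
 [5.57e-01 2.24e-01 9.00e-03 3.81e+02 2.79e+02]
 [5.55e-01 2.26e-01 9.00e-03 3.82e+02 2.79e+02]
 [5.53e-01 2.24e-01 9.00e-03 3.82e+02 2.78e+02]
 [5.61e-01 2.20e-01 1.00e-02 3.79e+02 2.79e+02]
 [5.60e-01 2.22e-01 1.00e-02 3.80e+02 2.79e+02]
 [5.67e-01 2.14e-01 1.00e-02 3.76e+02 2.79e+02]
 [5.67e-01 2.11e-01 1.00e-02 3.75e+02 2.78e+02]]
t 21.0 tcp [0.5692 0.2523 0.0721] xaxis [-0.001 -0.    -1.   ] jaw deg -11.64 | offset cm [ 0.21 -0.01  0.08] yaw 0.01 | F [-0.4  0.7  0.2] gap 0.0854 j6 [ 0.29  0.46 -0.04  1.07 -0.    2.06]
L 35
[[ 4.90e-02  9.00e-03  1.24e-01  3.78e+02  2.77e+02]
 [ 4.60e-02  1.20e-02  1.25e-01  3.80e+02  2.77e+02]
 [ 4.80e-02  1.10e-02  1.25e-01  3.79e+02  2.77e+02]
 [ 4.30e-02  1.20e-02  1.27e-01  3.81e+02  2.76e+02]
 [ 5.40e-02 -1.00e-03  1.29e-01  3.74e+02  2.74e+02]]
R 52
[[-4.60e-02 -3.00e-03  1.18e-01  4.04e+02  2.57e+02]
 [-4.50e-02 -6.00e-03  1.20e-01  4.03e+02  2.56e+02]
 [-4.40e-02  6.00e-03  1.22e-01  4.06e+02  2.59e+02]
 [-4.60e-02 -1.10e-02  1.22e-01  4.02e+02  2.54e+02]
 [-4.40e-02  3.00e-03  1.22e-01  4.05e+02  2.58e+02]]
knob 132
-0.013553995869548748 0.014771423706857165 -0.008844843427114904 0.01611734025760919
```

View pics/s15.png

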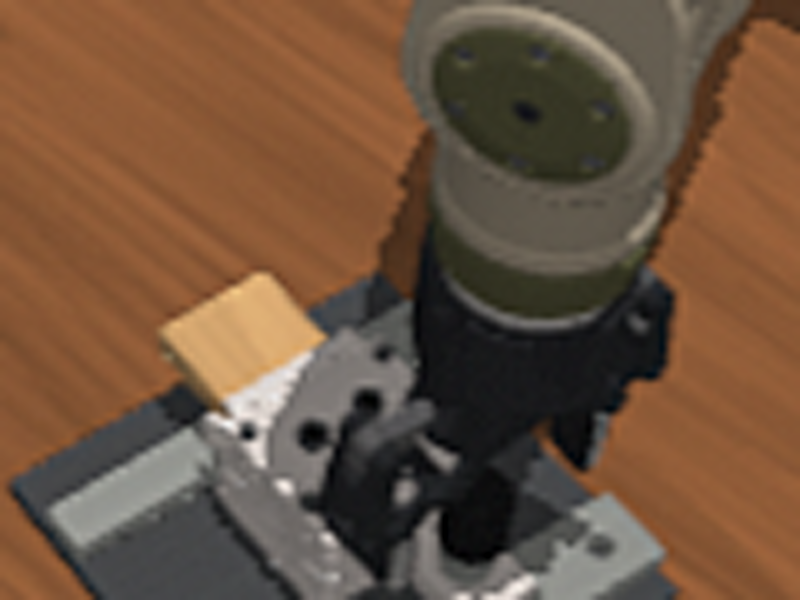

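The knob is centred between the fingers (u from −13.5 to +14.8 mm) and the tips are at about 0.117 m. I'll go a little lower and then grip.

>>> {"name": "servo_tool", "arguments": {"increments": [{"offset": [0.2,0,-0.1],"yaw": 0},{"offset": [0.3,0,-0.1],"yaw": 0},{"offset": [0.3,0,-0.1],"yaw": 0},{"offset": [0.3,0,-0.1],"yaw": 0},{"offset": [0.3,0,-0.1],"yaw": 0},{"offset": [0.3,0,-0.1],"yaw": 0},{"offset": [0.3,0,-0.1],"yaw": 0},{"offset": [0.3,0,-0.1],"yaw": 0}], "claw": 0, "force": 90}}

```text
clock: 21.8
tcp_pos: [0.5692, 0.2535, 0.0703]
orientation: [0.447, 0.548, 0.447, -0.548]
wrist_force: [-2.8, -0.3, 5.6]
finger_gap: 0.0252
```

>>> {"name": "servo_tool", "arguments": {"increments": [{"offset": [0,0,0],"yaw": 0},{"offset": [0,0,0],"yaw": 0},{"offset": [0,0,0],"yaw": 0},{"offset": [0,0,0],"yaw": 0},{"offset": [0,0,0],"yaw": 0},{"offset": [0,0,0],"yaw": 0},{"offset": [0,0,0],"yaw": 0},{"offset": [0,0,0],"yaw": 0}]}}

```text
clock: 22.6
tcp_pos: [0.5692, 0.2535, 0.0703]
orientation: [0.447, 0.548, 0.447, -0.548]
wrist_force: [-4.2, 0.3, 6.6]
finger_gap: 0.0255
```

```bash
python3 look.py scene s16 320 190 440 280 |head -1
```

```text
[0.5692 0.2536 0.0703] 22.65 [-3.5  0.1  6.1] 0.0252
```

View pics/s16.png

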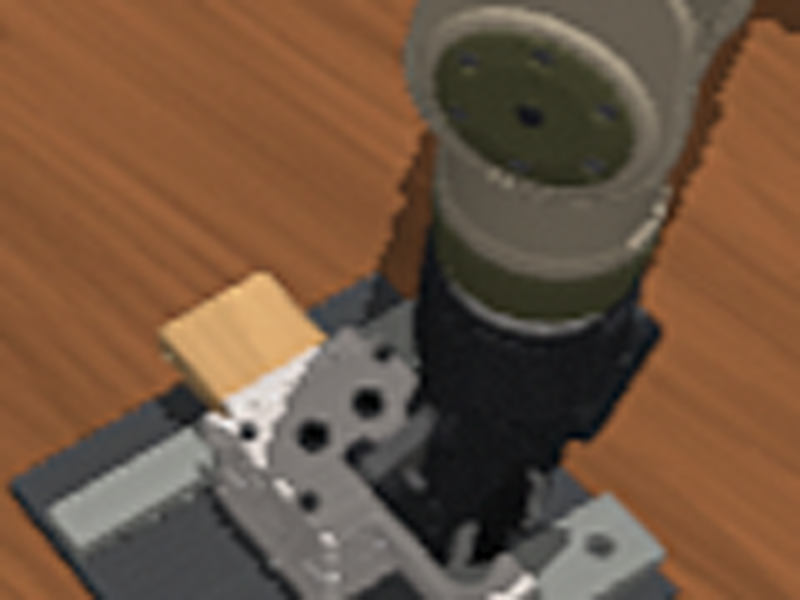

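Knob gripped (gap 25 mm under compression). Pull up 20 mm.

>>> {"name": "servo_tool", "arguments": {"increments": [{"offset": [-0.2,0,0],"yaw": 0},{"offset": [-0.5,0,0],"yaw": 0},{"offset": [-0.8,0,0],"yaw": 0},{"offset": [-1.1,0,0],"yaw": 0},{"offset": [-1.4,0,0],"yaw": 0},{"offset": [-1.7,0,0],"yaw": 0},{"offset": [-2.0,0,0],"yaw": 0},{"offset": [-2.0,0,0],"yaw": 0}], "force": 110}}

```text
clock: 23.45
tcp_pos: [0.5691, 0.2535, 0.0895]
orientation: [-0.446, -0.548, -0.447, 0.548]
wrist_force: [-2.7, 4.6, -10.8]
finger_gap: 0.0248
```

```bash
python3 look.py scene s17 320 190 440 280 |head -1; python3 -c "
import numpy as np;from h import *
m=env.camera_model('scene');
for f in('s15','s17'):
  z=np.load(f+'.npz');p,d=z['p'],z['d']
  ys,xs=np.mgrid[245:300,370:410];px=np.c_[xs.ravel(),ys.ravel()];P=bydepth(m,px,d);c=p[ys.ravel(),xs.ravel()].max(1)
  q=(np.linalg.norm(P[:,:2]-[.569,.2535],axis=1)<.017)&(c<45)&(P[:,2]<.17);print(f,q.sum(),np.percentile(P[q][:,2],[1,5,20,50]).round(4))"
```

```text
[0.5691 0.2534 0.0894] 23.5 [ -1.9   4.2 -10.1] 0.0252
s15 128 [0.096  0.1059 0.1138 0.1287]
s17 81 [0.0806 0.1237 0.1336 0.1497]
```

View pics/s17.png

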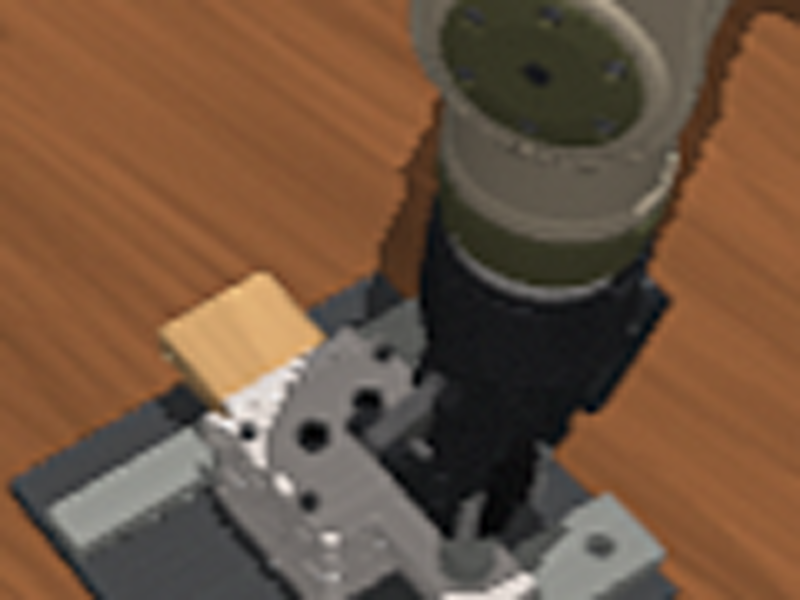

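>>> {"name": "servo_tool", "arguments": {"increments": [{"offset": [-0.1,0,0],"yaw": 0},{"offset": [-0.2,0,0],"yaw": 0},{"offset": [-0.3,0,0],"yaw": 0},{"offset": [-0.3,0,0],"yaw": 0},{"offset": [-0.3,0,0],"yaw": 0},{"offset": [-0.3,0,0],"yaw": 0},{"offset": [-0.3,0,0],"yaw": 0},{"offset": [-0.3,0,0],"yaw": 0}]}}

```text
clock: 24.3
tcp_pos: [0.5691, 0.2534, 0.0923]
orientation: [-0.446, -0.548, -0.447, 0.548]
wrist_force: [-2.5, 4.7, -11.8]
finger_gap: 0.025
```

>>> {"name": "servo_tool", "arguments": {"increments": [{"offset": [0,0,0],"yaw": 0},{"offset": [0,0,0],"yaw": 0},{"offset": [0,0,0],"yaw": 0},{"offset": [0,0,0],"yaw": 0},{"offset": [0,0,0],"yaw": 0},{"offset": [0,0,0],"yaw": 0},{"offset": [0,0,0],"yaw": 0},{"offset": [0,0,0],"yaw": 0}]}}

```text
clock: 25.1
tcp_pos: [0.5691, 0.2534, 0.0923]
orientation: [-0.446, -0.548, -0.447, 0.548]
wrist_force: [-3.1, 4.3, -11.4]
finger_gap: 0.0252
```

```bash
python3 look.py scene s18 320 190 440 280 |head -1;python3 injig.py scene s18 .055 .08; python3 look.py top t18 180 130 440 325|head -1; python3 -c "
import numpy as np;from h import *
m=env.camera_model('scene');z=np.load('s18.npz');p,d=z['p'],z['d']
ys,xs=np.mgrid[245:300,370:410];px=np.c_[xs.ravel(),ys.ravel()];P=bydepth(m,px,d);c=p[ys.ravel(),xs.ravel()].max(1)
q=(np.linalg.norm(P[:,:2]-[.569,.2535],axis=1)<.017)&(c<45)&(P[:,2]<.17);print(q.sum(),np.percentile(P[q][:,2],[5,20,50]).round(4))"
```

```text
[0.5691 0.2534 0.0923] 25.15 [ -2.4   4.2 -10.6] 0.0246
284 [-0.0896 -0.0321  0.0559] [-0.0377  0.0291  0.0747] medz 0.0698
[-62.8  -1.1] [60.4 52.1] 88.32776641845703
-0.1 ymid -0.0017 w 0.0526 z 0.0688
-0.085 ymid -0.0006 w 0.0553 z 0.0698
-0.07 ymid -0.001 w 0.0587 z 0.0701
-0.055 ymid -0.0023 w 0.0542 z 0.0698
[0.5692 0.2534 0.0923] 25.2 [ -2.1   4.3 -11.7] 0.0246
80 [0.1277 0.1344 0.1521]
```

View pics/s18.png

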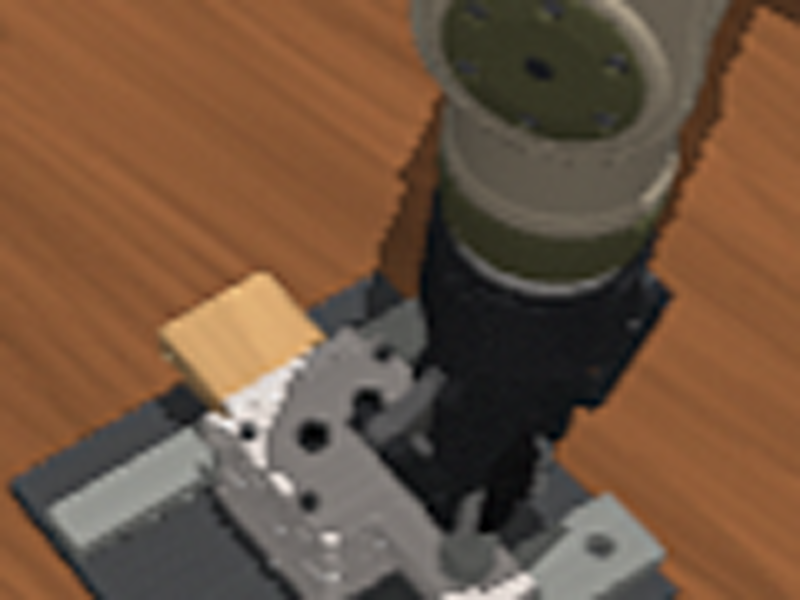

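View pics/t18.png

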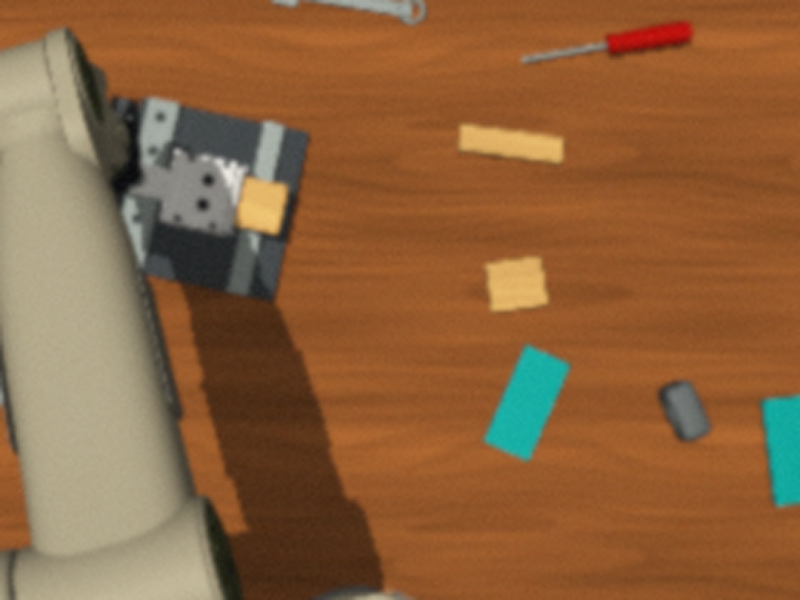

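```bash
python3 injig.py top t18 .055 .08|head -2; python3 look.py scene s19 320 190 440 280 |head -1; python3 -c "
from workcell import env
print(env.hand_in())"
```

```text
253 [-0.0935 -0.0275  0.0569] [-0.04    0.0285  0.0798] medz 0.0698
[-66.8   0.5] [53.7 55.7] 0.6484894752502441
[0.5691 0.2534 0.0923] 25.25 [ -2.6   4.3 -10.9] 0.0245
the job is handed in; nothing more can be done
None
```

I slid the wide, full-length blank flat into the jig slot against the stop and let go of it. I then gripped the plunger knob, pulled it up about 22 mm, and handed the job in at 25.3 s while still holding it.

**Last checks:**
- **Blank:** At the stop the push force rose to about 8.6 N and the tool stopped moving. The blank's outer end reads at jig x = −89.6 mm in the scene view and −93.5 mm in the top view (nominal −90). Those two disagree by about 4 mm, which is what the two cameras' calibrations allow. It lies flat, with its top at about 70 mm and its sideways offset within about 1 mm.
- **Plunger:** The tool rose from 0.0703 to 0.0923 m. A steady downward force of about 11 N matches the spring near full travel, and I saw no slip. I did not feel a distinct hard stop.
- **Other objects:** In the last top view the strip, offcut, tape and screwdriver looked unmoved. I did not measure any of the other objects again.

**Disagreement:** The pictures showed the open fingertips about 45 mm above the reported TCP, against the 13 mm described. I took heights from the images and contact forces instead.

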